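Fit the green lane lamp to the turnstile's spring-sleeve coupler and switch it on

TASK

Fit the green lamp into the coupler: put its brass plug in the mouth, pull the spring sleeve back (down) so that the lamp can go fully home, and let the sleeve spring all the way forward again to lock it. Only then slide the flush switch along its narrow slot fully towards the green dot. Leave the red and amber lamps in their rack and the tools and other things on the table where they are.

Things in the scene. Friction and masses are not known exactly. Their poses are not given: they have to be found in the camera images.
- green_lamp_center (a point): Centre of the green lamp's head; the lamp stands upright in a hole of the grey rack. Head: upright cylinder 34 mm in diameter, 36 mm high (black collar, green lens, bevelled top), so the shoulder under it is 18 mm below this point. Brass plug below the shoulder: 20 mm diameter, 30 mm long, tip chamfered to 16.6 mm, with a locking groove near the tip. z up; yaw does not matter. 0.13 to 0.25 kg.
- red_lamp_center (a point): Centre of the head of a red lamp of the same shape, in another hole of the rack; leave it alone.
- amber_lamp_center (a point): Centre of the head of an amber (orange) lamp of the same shape, in another hole of the rack; leave it alone.
- rack: Fixed grey block, 62 mm (x) by 196 mm (y) by 36 mm high, origin at the centre of its underside. Three through-holes 25 mm in diameter in a row along its y, 62 mm apart. The lamps' plugs hang in them and their shoulders rest on its top; which lamp is in which hole varies.
- coupler_mouth (a point): Centre of the coupler's round mouth, at the top of its fixed aluminium nose (31 mm diameter), about 80 mm above the table; z up. The upright bore is 22.5 mm in diameter and 34 mm deep. A lamp fully home has its shoulder lying on this mouth: head centre 18 mm above this point. See bore_stop for what blocks the bore.
- bore_stop (a point): Point on the bore's axis 14.5 mm below the mouth. While the sleeve is forward four flat dogs block the bore here: a plug put in stands on them upright, head centre 33.5 mm above the mouth; pushing it does not move them. With the sleeve back 10 to 12 mm they clear and the lamp drops home by its weight; sleeve forward, they lock in its groove. If it is not home the sleeve stays part-way back.
- coupler: Fixed steel plate that carries the coupler, origin on the coupler's axis at table height. It reaches 100 mm along -x, 55 mm along +x, 42 mm either side in y, 12 mm thick. Two yellow guard plates stand on it along y: inner faces 40 mm from the axis in +x and -x, 6 mm thick, 44 mm long in y, top 82 mm above the table. So fingers reach the sleeve best from its +y and -y sides.
- sleeve_flange (a point): Centre of the top face of the sleeve's blue flange ring; moves with the sleeve; z up. The sleeve is a brass barrel 44 mm in diameter round the nose, standing 26 mm above this face (its top is 2 mm under the mouth when forward). Flange: 64 mm diameter, 6 mm thick, so a ledge 10 mm wide round the barrel. The sleeve can be gripped by the barrel or pressed on the flange.
- sleeve (a joint): Sleeve travel in m: 0 fully forward (up, locked), 0.012 fully pulled back (straight down). A spring returns it: 4 N at 0 rising to about 9 N at 0.012.
- switch_nib (a point): Centre of the top face of the small white sliding nib of the switch; moves with it. The nib is 19 mm (x) by 14 mm (y, the sliding direction) and stands 6 mm above the slot floor, 1 mm below the rim. Its +y axis points to ON (the green dot).
- slot_center (a point): Centre of the slot's mouth, on top of the fixed grey switch box, 40 mm above the table. Slot 24 mm wide (x), 70 mm long (y), 7 mm deep; the walls beside it are 10 mm thick and the box is 44 mm wide (x), 88 mm long, so a second finger fits outside. A green dot marks the +y end, a red dot the -y end; at off some 32 mm of slot are free on the nib's -y side.
- switch (a joint): Nib travel in m towards +y: 0 off, 0.016 fully on. It stays where it is left; about 2 N of friction.
- crimper: Crimping pliers with yellow handles, lying; about 180 mm by 60 mm by 16 mm high, origin at the pivot end of the handles; jaws along +x. Leave alone.
- cutters: Side cutters with orange handles, lying; about 155 mm by 60 mm by 16 mm high; jaws along +x. Leave alone.
- screwdriver: Screwdriver with a red handle, 150 mm long, lying along its x, under 32 mm high. Leave alone.
- spanner: Steel spanner, 143 mm long, 24 mm wide, 7 mm high, lying along its x. Leave alone.
- bit_holder: Small black bit holder with a steel bit, 21 mm in diameter and 44 mm high, standing on the coupler's plate near its -x end. Leave alone.
- radio: Black hand radio standing upright, 36 by 58 mm, 135 mm high with its aerial. Leave alone.
- mug: White mug, 76 mm in diameter, 85 mm high, handle at +y. Leave alone.
- tape_roll: Blue roll of tape lying flat, 96 mm in diameter, 19 mm high. Leave alone.
Things that resemble listed ones, but are neither listed nor needed, are in the scene too. What is shaped like the part that bears green_lamp_center but blue or pink is not meant.

How it is judged:
On the way, in this order (a step that is already met when the one before it is completed fails the run):
1. the green lamp's plug stands in the mouth while the sleeve is pulled back (value of joint sleeve above 0.007 m and horizontal distance between green_lamp_center and coupler_mouth below 0.006 m and z of green_lamp_center in the frame of coupler_mouth below 0.045 m).
2. the green lamp is fully home and the sleeve has sprung fully forward (value of joint sleeve below 0.002 m and horizontal distance between green_lamp_center and coupler_mouth below 0.004 m and z of green_lamp_center in the frame of coupler_mouth below 0.0215 m), for 0.2 s.
3. after that, the switch is slid fully on (value of joint switch above 0.0125 m), for 0.2 s.
At the end, for the whole second after the job is handed in: Green lamp in the coupler: upright within 7 degrees, centred within 4 mm, shoulder within 3.5 mm of the mouth; sleeve forward within 2 mm; switch at least 12.5 of its 16 mm on, and only after the lamp was locked; the other lamps and things not moved (all of step 2 and angle between green_lamp_center's own z axis and vertical below 0.12 rad and value of joint switch above 0.0125 m); the robot touches nothing.
It fails at once if the red or the amber lamp is moved by more than 2 cm (distance of any of red_lamp_center, amber_lamp_center from where it was at the start of the episode above 0.02 m).
It fails at once if another thing on the table is pushed by more than 3 cm (distance of any of crimper, cutters, screwdriver, spanner, bit_holder, radio, mug, tape_roll from where it was at the start of the episode above 0.03 m).
It also fails if it takes over 61 s, if anything falls off the work surface, if the arm or the gripper's body presses on something with over 40 N, if the wrist force passes 120 N, or if a joint passes its speed limit or range.

ROBOT

A 6-joint arm with a two-finger parallel gripper is mounted at the origin on the work surface. World frame = base frame: x ahead of the robot, y to its left, z up, the work surface at z = 0. Lengths are in m, angles in rad, forces in N, time in s.
With the tool pointing down it reaches from about 0.35 to 0.775 m from the base axis. Payload 7.3 kg.
Tool frame: the origin (TCP) lies on the centre line of the jaws, within the pads' length; the fingertips stand 14 mm ahead of it and the grasp point (between the pads) lies 5 mm behind it; z points along the fingers, y is the direction in which the jaws open and shut (so a half turn about z gives the same grasp; the last joint's range is limited). The gripper opens to 92 mm and grips with 3 to 60 N. Pads are 19 mm wide; open, the fingers measure 130 mm over their backs; the gripper's body (75 mm by 190 mm) begins 47 mm behind the grasp point.
Start: joints at [1.108, 0.342, 1.524, -0, 1.275, -0.146], TCP at [0.164, 0.499, 0.241] pointing down, gripper open.
Joint ranges: [-2.53, 2.53], [-0.77, 2.02], [0.04, 2.7], [-1, 4.14], [0.28, 2.66], [-3.11, 3.11]. Speed limits (rad/s): [2.57, 2.57, 3.14, 3.14, 3.14, 3.14].

INTERFACE

Orientations are given as [roll, pitch, yaw] about the fixed x, y, z axes, in that order (R = Rz(yaw) Ry(pitch) Rx(roll)).
In Python, from cell import telemetry, cams, robot gives the robot as it stands.
- The arm moves only by the tool servo_tool, never from a script. Its argument "targets" is text: rows parted by semicolons, each of 4 numbers parted by spaces: the shift along the tool's x, y, z in mm, then the turn about the tool's z in rad. In form: x y z yaw; .... A call has 1 to 20 rows; each row shifts and turns the pose as measured when the row begins, along the tool's axes as they then stand; what a row does not reach is not made up. A row lasts 1/8 s, in which the tool goes at most 62.5 mm and 10.7 degrees, less where a joint would pass 70% of its speed; a pose out of reach is approached as far as the arm can. A call with a gripper value outside its range is refused whole. "hand" is the opening, from 0 (shut) to 1 (fully open), set as the call begins (left out, the last holds). The fingers move at their own pace and stop on an object; "squeeze" is the grip in N (left out, the last holds). Time passes only in rows, so rows that do not move let the fingers close. It gives the time, the measured TCP pose, the force and the opening at its end, in the units of the state.
- telemetry.observe(): the state, without advancing time (a new reading comes with each control period).
- cams.read_camera(name): name is "side" or "top" or "wrist"; returns a dict with "color" (400x640x3 uint8, red, green, blue), "K" (3x3 intrinsics, pixels), "k1" (the pictures are not rectified: a ray, as slopes to the right and down, at radius r is drawn at 1 + k1 r^2 times it, then the intrinsics apply), "R" (3x3) and "t" (3): a world point X has camera coordinates R X + t. Camera axes: x right, y down, z forward; pixel columns grow to the right and rows downward; lengths in m; the calibration is good to about 2 mm. A picture is of the moment at which its call begins. There is no depth.
- robot.hand_in(): hands the job in, once; it reports no verdict.
Trained networks look in a picture, given as the dict that the camera call returned (one of the last four; its "shot" number tells which), for a name from the list of things; names that differ only in an ending like _2 or _b are one class to them, and where a whole thing is asked for, a point or a joint stands for the part that bears it (a point fixed in the world has none). Each returns a list of dicts, best first, with "score" (0 to 1); they miss things now and then, are a little off and sometimes report something else, mostly with a low value. They report only what shows in the picture. A call takes as long as a camera call. They do not tell look-alikes from the thing itself.
- cams.cut_out(picture, query): "region" (400x640 bool, what is visible of it) and "extent" ([centre column, centre row, width, height] in pixels, round what is visible of it).
The state is a dict: "time": time; "qpos": joint angles; "qvel": joint speeds; "joint_efforts": joint torques, N m; "tool_pos": TCP position; "tool_rot": TCP orientation; "contact_force": force on the tool from outside, world axes, zero at the start; "torque": the same for the moment, N m; "opening": finger opening in m.
Only numpy, scipy, OpenCV 4.12 (cv2) and the standard library are available. Lean on these libraries where they do the work, as an engineer would, in place of code of your own. Each camera call takes 0.05 s, during which the arm holds its last target.

## Working session

There is one attempt and no reset: what is moved stays moved. The work goes in short steps, Python scripts to look and compute and a tool call to move; the robot and the scene stay as the last step left them, time stands still between calls to the robot, and variables do not carry over. Pictures are saved under pics/ and viewed, and the job is handed in when it is done.

Besides the shell and the picture viewer there is one more tool, called after "Request:" by a JSON object that holds its "fn" and its "kwargs", one argument or row to a line. servo_tool: Moves the arm, as the interface text tells. Its arguments: {"type":"object","properties":{"targets":{"type":"string"},"hand":{"type":"number"},"squeeze":{"type":"number"}},"required":["targets"]}

```bash
ls; mkdir -p pics; cat > h.py <<'E'
import numpy as np, cv2
from cell import telemetry, cams, robot
def save(p,n): cv2.imwrite('pics/'+n+'.png',cv2.cvtColor(p['color'],cv2.COLOR_RGB2BGR))
def ray(p,u,v):
    K=np.array(p['K']);k=p['k1'];R=np.array(p['R']);t=np.array(p['t'])
    d=np.array([(u-K[0,2])/K[0,0],(v-K[1,2])/K[1,1]])
    s=d.copy()
    for _ in range(30): s=d/(1+k*(s@s))
    w=R.T@np.array([s[0],s[1],1.]); return -R.T@t,w/np.linalg.norm(w)
def atz(p,u,v,z):
    o,w=ray(p,u,v); return o+w*(z-o[2])/w[2]
def proj(p,X):
    c=np.array(p['R'])@np.array(X)+np.array(p['t']);s=c[:2]/c[2];s=s*(1+p['k1']*(s@s));K=np.array(p['K'])
    return np.array([K[0,0]*s[0]+K[0,2],K[1,1]*s[1]+K[1,2]])
def tri(prs):
    A=np.zeros((3,3));b=np.zeros(3)
    for o,w in prs:
        M=np.eye(3)-np.outer(w,w);A+=M;b+=M@o
    X=np.linalg.solve(A,b);return X,[np.linalg.norm((np.eye(3)-np.outer(w,w))@(X-o)) for o,w in prs]
E
python3 - <<'E'
from h import *
for n in ['top','side','wrist']:
    p=cams.read_camera(n); save(p,n+'0')
    print(n,-np.array(p['R']).T@p['t'],p['shot'],p['K'][0],p['k1'])
    for q in ['green_lamp_center','coupler_mouth','coupler','sleeve_flange','switch_nib','slot_center','rack','sleeve','switch']:
        try:
            for r in cams.cut_out(p,q)[:5]: print(q,round(r['score'],2),np.round(r['extent'],1))
        except Exception as e: print(q,e)
print(telemetry.observe())
E
```

```text
pics
top [0.39915879 0.02335465 1.08036815] 1 [429.63026626   0.         316.42255535] -0.07356304188638886
green_lamp_center 0.7 [427.5 242.   41.6  71.2]
green_lamp_center 0.58 [244.1 164.6  12.9  15.7]
green_lamp_center 0.57 [252.4 271.   12.7  17.3]
green_lamp_center 0.52 [271.8 164.1  16.4  16.4]
coupler_mouth 0.58 [426.4 245.1  49.3  60.4]
coupler 0.62 [425.3 241.1  54.6  63.1]
coupler 0.42 [376.7 235.6  14.2  53.5]
sleeve_flange 0.91 [427.6 231.6  23.8  24.4]
slot_center 0.58 [204.  223.4  43.   30.8]
rack 0.22 [249.3 130.8  28.1  30.8]
rack 0.2 [200.6 223.3   8.3   9.7]
sleeve 0.66 [425.9 230.5  24.8  23.2]
switch 0.57 [199.9 224.1   6.2   9.5]
switch 0.57 [427.9 233.4  25.8  28. ]
side [ 0.14148476 -0.40795758  0.73688718] 2 [376.60489234   0.         320.26651156] 0.02721351904870863
green_lamp_center 0.53 [305.4 164.4   9.9  18.8]
green_lamp_center 0.48 [239.1 218.8  18.9  13.7]
green_lamp_center 0.47 [332.4 202.6  13.1  20.3]
coupler_mouth 0.83 [398.6 321.5  67.5  98.3]
coupler 0.44 [406.3 302.9  29.4  30.1]
sleeve_flange 0.57 [405.6 303.9  32.2  27.6]
sleeve_flange 0.36 
[... 349 characters left out ...]
-0.015987808269397222
{'time': 1.5, 'qpos': array([ 1.10800005e+00,  3.42046735e-01,  1.52410138e+00, -2.07634959e-06,
        1.27541571e+00, -1.45999194e-01]), 'qvel': array([-1.33570271e-03, -2.34307173e-04, -2.41279033e-04,  5.90825250e-05,
        2.38446272e-03, -1.60712427e-03]), 'joint_efforts': array([-1.82951435e-04, -4.31123757e+01, -2.44472498e+01,  7.17142574e-02,
        4.83413972e-02,  4.94550466e-05]), 'tool_pos': array([0.16353535, 0.49889367, 0.24071575]), 'tool_rot': array([3.14156441e+00, 6.16048249e-06, 2.82479617e+00]), 'contact_force': array([ 0.90580581, -0.09942376, -0.17054319]), 'torque': array([0.03600292, 0.02881745, 0.08136054]), 'opening': 0.09137392867315289}
```

View pics/top0.png

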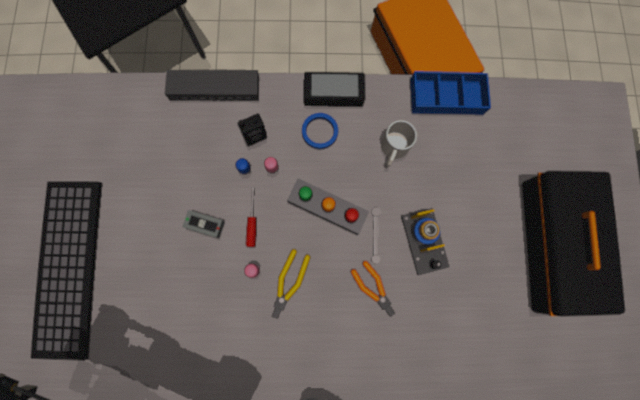

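View pics/side0.png

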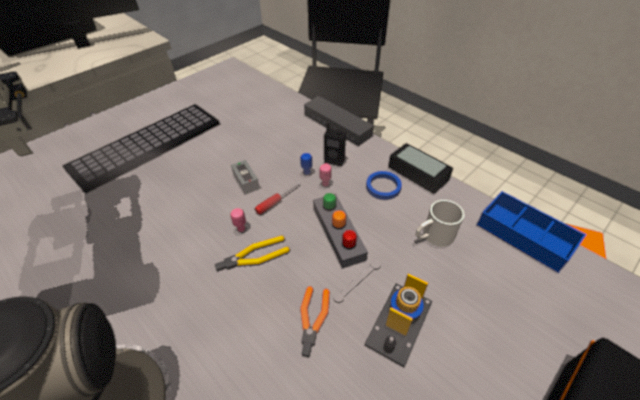

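```bash
python3 - <<'E'
import cv2,numpy as np
t=cv2.imread('pics/top0.png');s=cv2.imread('pics/side0.png')
a=cv2.resize(t[120:300,180:310],None,fx=3,fy=3,interpolation=cv2.INTER_CUBIC)
b=cv2.resize(t[180:300,340:470],None,fx=3,fy=3,interpolation=cv2.INTER_CUBIC)
cv2.imwrite('pics/ta.png',a);cv2.imwrite('pics/tb.png',b)
cv2.imwrite('pics/sa.png',cv2.resize(s[140:280,210:400],None,fx=4,fy=4,interpolation=cv2.INTER_CUBIC))
E
```

```text
(no output)
```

View pics/ta.png

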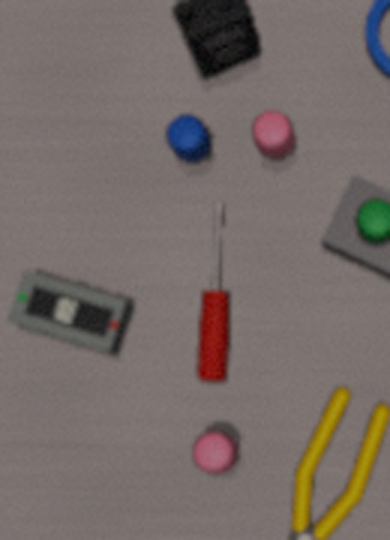

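View pics/tb.png

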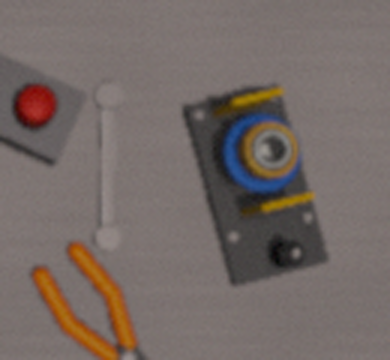

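View pics/sa.png

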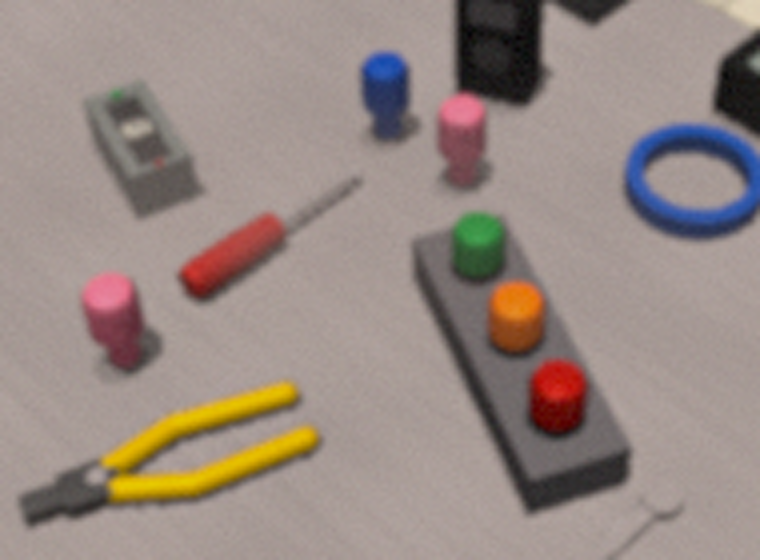

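Candidates for the lamp in the top picture: green (306,194) in the rack; not meant are amber (329,204), red (352,215), blue (243,166) and the pinks (271,164) and (252,271). The crop confirms green at the rack end nearest the switch. Coupler mouth is at about (430,230). The switch nib is at (202,224), with its green dot on the left.

```bash
cat > loc.py <<'E'
from h import *
P={n:cams.read_camera(n) for n in ['top','side']}
def hsv(p): return cv2.cvtColor(p['color'],cv2.COLOR_RGB2HSV)
def blob(p,lo,hi,box):
    m=cv2.inRange(hsv(p),np.array(lo),np.array(hi)); k=np.zeros_like(m);x0,y0,x1,y1=box;k[y0:y1,x0:x1]=m[y0:y1,x0:x1]
    n,l,s,c=cv2.connectedComponentsWithStats(k)
    if n<2: return None
    i=1+np.argmax(s[1:,4]); return c[i],s[i]
C={'green':((50,90,40),(85,255,255),(295,180,318,206),(318,185,345,212)),
 'amber':((8,150,90),(20,255,255),(318,194,340,215),(328,205,350,235)),
 'red':((0,150,60),(7,255,255),(341,204,362,226),(338,225,360,252)),
 'blueflange':((100,130,50),(125,255,255),(405,210,455,260),(380,270,440,330)),
 'gdot':((50,80,40),(85,255,255),(180,210,225,240),(230,155,265,195)),
 'rdot':((0,90,60),(8,255,255),(180,210,225,240),(230,155,265,195))}
for k,(lo,hi,bt,bs) in C.items():
    a=blob(P['top'],lo,hi,bt);b=blob(P['side'],lo,hi,bs)
    print(k,a,b)
    z={'gdot':.04,'rdot':.04,'blueflange':.052}.get(k,.06)
    if a: print('  top@z',atz(P['top'],*a[0],z))
    if b: print('  side@z',atz(P['side'],*b[0],z))
    if a and b: X,e=tri([ray(P['top'],*a[0]),ray(P['side'],*b[0])]);print('  tri',X,e)
print('mouth top',atz(P['top'],430,230,.08))
print('nib',atz(P['top'],202,223.7,.039), 'bit',atz(P['top'],435,265,.05))
E
python3 loc.py
python3 - <<'E'
import cv2
t=cv2.imread('pics/top0.png');s=cv2.imread('pics/side0.png')
cv2.imwrite('pics/tb2.png',cv2.resize(t[200:285,390:460],None,fx=7,fy=7,interpolation=cv2.INTER_CUBIC))
cv2.imwrite('pics/sb2.png',cv2.resize(s[265:370,355:440],None,fx=5,fy=5,interpolation=cv2.INTER_CUBIC))
E
```

```text
green (array([305.        , 193.23972603]), array([299, 187,  13,  14, 146], dtype=int32)) (array([329.13605442, 200.57823129]), array([324, 194,  12,  15, 147], dtype=int32))
  top@z [0.60124628 0.02338902 0.06      ]
  side@z [0.59957996 0.02022432 0.06      ]
  tri [0.60237382 0.0232181  0.05549299] [np.float64(0.0002869945950942486), np.float64(0.00028699459509433963)]
amber (array([328.21985816, 203.63829787]), array([322, 197,  13,  14, 141], dtype=int32)) (array([338.66489362, 218.59574468]), array([333, 211,  13,  17, 188], dtype=int32))
  top@z [ 0.57600543 -0.03275949  0.06      ]
  side@z [ 0.57336991 -0.03554815  0.06      ]
  tri [ 0.57670925 -0.03291479  0.05503545] [np.float64(0.0001931135315440947), np.float64(0.0001931135315441086)]
red (array([351.5078125, 214.734375 ]), array([345, 208,  14,  14, 128], dtype=int32)) (array([349.06557377, 238.18032787]), array([343, 230,  14,  18, 183], dtype=int32))
  top@z [ 0.54919915 -0.08876198  0.06      ]
  side@z [ 0.54736671 -0.09108335  0.06      ]
  tri [ 0.54978678 -0.08920093  0.0559725 ] [np.float64(5.732521802299726e-06), np.float64(5.732521802209289e-06)]
blueflange (array([422.32142857, 232.30102041]), array([414, 218,  25,  27, 196], dtype=int32)) (array([417.21359223, 311.01941748]), array([407, 301,  17,  18, 103], dtype=int32))
  top@z [ 0.50790724 -0.26184185  0.052     ]
  side@z [ 0.51192952 -0.29915659  0.052     ]
  tri [ 0.52220974 -0.28370113  0.01150518] [np.float64(0.014093253169286135), np.float64(0.014093253169285896)]
gdot (array([187. , 218.5]), array([186, 218,   3,   2,   6], dtype=int32)) None
  top@z [0.54077139 0.31098609 0.04      ]
rdot (array([217.63636364, 227.90909091]), array([216, 227,   4,   3,  11], dtype=int32)) None
  top@z [0.51819109 0.2350883  0.04      ]
mouth top [ 0.51042313 -0.27278656  0.08      ]
nib [0.52836716 0.27388034 0.039     ] bit [ 0.4290862  -0.29026566  0.05      ]
```

View pics/tb2.png

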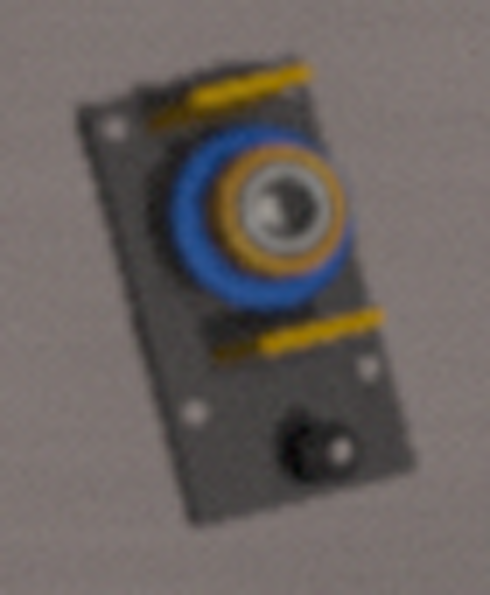

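View pics/sb2.png

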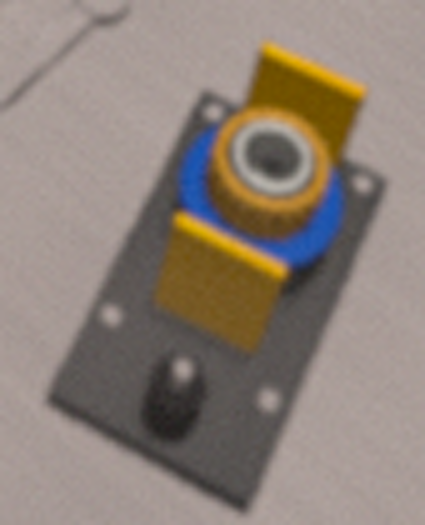

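```bash
cat > plan.py <<'E'
import sys
from h import *
def plan(x,y,z,psi,n):
    s=telemetry.observe();p=np.array(s['tool_pos']);r=s['tool_rot'];a=r[2]
    d=np.array([x,y,z])-p; dy=-((psi-a+np.pi)%(2*np.pi)-np.pi)
    print('t',round(s['time'],2),'from',np.round(p,4),np.round(r,3),'d',np.round(d*1e3,1),'turn',round(dy,3))
    out=[]
    for i in range(n):
        b=a-dy*i/n
        X=np.array([np.cos(b),np.sin(b)]);Y=np.array([np.sin(b),-np.cos(b)])
        e=d/n*1e3
        out.append('%.1f %.1f %.1f %.3f'%(e[:2]@X,e[:2]@Y,-e[2],dy/n))
    print('; '.join(out))
if __name__=='__main__':
    a=[float(v) for v in sys.argv[1:]]; plan(*a[:4],int(a[4]))
E
python3 plan.py .602 .0235 .20 1.133 15
python3 - <<'E'
from h import *
P={n:cams.read_camera(n) for n in ['top','side']}
X,e=tri([ray(P['top'],429.6,229.3),ray(P['side'],408.8,296)]);print(X,e)
print(atz(P['top'],429.6,229.3,.08),atz(P['side'],408.8,296,.08))
E
```

```text
t 1.6 from [0.1635 0.4989 0.2407] [ 3.141 -0.     2.825] d [ 438.5 -475.4  -40.7] turn 1.692
-37.6 -21.0 2.7 0.113; -39.8 -16.6 2.7 0.113; -41.4 -12.1 2.7 0.113; -42.5 -7.3 2.7 0.113; -43.0 -2.5 2.7 0.113; -43.0 2.4 2.7 0.113; -42.5 7.2 2.7 0.113; -41.4 11.9 2.7 0.113; -39.8 16.5 2.7 0.113; -37.7 20.9 2.7 0.113; -35.1 25.0 2.7 0.113; -32.1 28.8 2.7 0.113; -28.6 32.2 2.7 0.113; -24.8 35.3 2.7 0.113; -20.7 37.8 2.7 0.113
[ 0.512898   -0.27335694  0.07637832] [np.float64(0.0005393733339095814), np.float64(0.0005393733339096047)]
[ 0.51208734 -0.27189691  0.08      ] [ 0.51132654 -0.27441148  0.08      ]
```

Request:
{"fn": "servo_tool", "kwargs": {
  "targets": "-37.6 -21 2.7 0.113; -39.8 -16.6 2.7 0.113; -41.4 -12 2.7 0.113; -42.5 -7.3 2.7 0.113; -43 -2.5 2.7 0.113; -43 2.4 2.7 0.113; -42.5 7 2.7 0.113; -41.4 12 2.7 0.113; -39.8 16.5 2.7 0.113; -37.7 21 2.7 0.113; -35 25 2.7 0.113; -32 28.8 2.7 0.113; -28.6 32 2.7 0.113; -24.8 35 2.7 0.113; -20.7 37.8 2.7 0.113",
  "hand": 1
}}

```text
time: 3.58
tool_pos: [0.6022, 0.0003, 0.2002]
tool_rot: [3.139, -0.006, 1.079]
contact_force: [0.6, 0.5, 0.7]
opening: 0.0918
```

```bash
python3 plan.py .602 .0235 .20 1.133 4
python3 - <<'E'
from h import *
p=cams.read_camera('wrist');save(p,'w1')
print(proj(p,[.602,.0235,.072]),proj(p,[.602,.0235,.036]))
E
```

```text
t 3.58 from [6.022e-01 3.000e-04 2.002e-01] [ 3.139 -0.006  1.079] d [-0.2 23.2 -0.2] turn -0.054
5.1 -2.8 0.1 -0.014; 5.1 -2.7 0.1 -0.014; 5.2 -2.6 0.1 -0.014; 5.2 -2.6 0.1 -0.014
[305.98235338 176.31530673] [307.27850613 170.51658799]
```

View pics/w1.png

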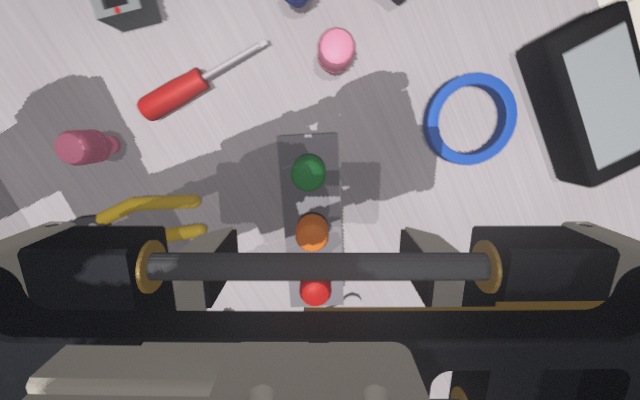

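The wrist picture shows the green lamp at (308,172), close to the predicted (306,176), with amber at (312,232) and red at (315,291). I'll centre over it.

Request:
{"fn": "servo_tool", "kwargs": {
  "targets": "20.5 -10.8 0 -0.054; 0 0 0 0; 0 0 0 0"
}}

```text
time: 4.0
tool_pos: [0.6051, 0.0199, 0.1989]
tool_rot: [3.137, -0.004, 1.128]
contact_force: [0.7, -0.5, 0.7]
opening: 0.0919
```

```bash
python3 plan.py .602 .0235 .055 1.133 4
python3 - <<'E'
from h import *
p=cams.read_camera('wrist');save(p,'w2')
h=cv2.cvtColor(p['color'],cv2.COLOR_RGB2HSV);m=cv2.inRange(h,np.array([50,80,30]),np.array([85,255,255]))
n,l,s,c=cv2.connectedComponentsWithStats(m);i=1+np.argmax(s[1:,4]);print(c[i],s[i])
for z in (.060,.066,.07): print(atz(p,*c[i],z))
E
```

```text
t 4.0 from [0.6051 0.0199 0.1989] [ 3.137 -0.004  1.128] d [  -3.1    3.6 -143.9] turn -0.005
0.5 -1.1 36.0 -0.001; 0.5 -1.1 36.0 -0.001; 0.5 -1.1 36.0 -0.001; 0.5 -1.1 36.0 -0.001
[313.9189463  190.74772036] [297 173  35  37 987]
[0.60357158 0.02531185 0.06      ]
[0.60419385 0.02647884 0.066     ]
[0.60460869 0.02725683 0.07      ]
```

View pics/w2.png

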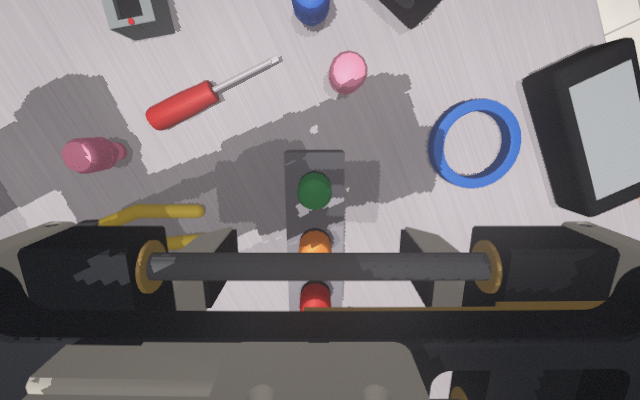

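Request:
{"fn": "servo_tool", "kwargs": {
  "targets": "1 -1 20 0; 1 -1 40 0; 0.5 -1 40 0; 0.5 -0.5 30 0; 0 0 10 0; 0 0 0 0; 0 0 0 0"
}}

```text
time: 4.92
tool_pos: [0.6055, 0.0265, 0.0604]
tool_rot: [3.129, -0.007, 1.132]
contact_force: [0.3, -0.1, -0.9]
opening: 0.0916
```

```bash
python3 plan.py .603 .0245 .055 1.133 1
```

```text
t 4.92 from [0.6055 0.0265 0.0604] [ 3.129 -0.007  1.132] d [-2.5 -2.  -5.4] turn -0.001
-2.9 -1.4 5.4 -0.001
```

Request:
{"fn": "servo_tool", "kwargs": {
  "targets": "-2.5 -1.4 5.2 0; 0 0 0 0; 0 0 0 0"
}}

```text
time: 5.3
tool_pos: [0.6044, 0.0245, 0.0573]
tool_rot: [3.125, -0.009, 1.132]
contact_force: [-0.7, 0.0, 0.1]
opening: 0.0917
```

```bash
python3 plan.py .603 .0245 .055 1.133 1
python3 - <<'E'
from h import *
for n,b in (('side',(270,150,390,270)),('top',(270,160,370,250))):
    p=cams.read_camera(n);x0,y0,x1,y1=b
    cv2.imwrite('pics/g1%s.png'%n,cv2.resize(cv2.cvtColor(p['color'],cv2.COLOR_RGB2BGR)[y0:y1,x0:x1],None,fx=5,fy=5,interpolation=cv2.INTER_CUBIC))
E
```

```text
t 5.3 from [0.6044 0.0245 0.0573] [ 3.125 -0.009  1.132] d [-1.4 -0.  -2.3] turn -0.001
-0.6 -1.3 2.3 -0.001
```

View pics/g1side.png

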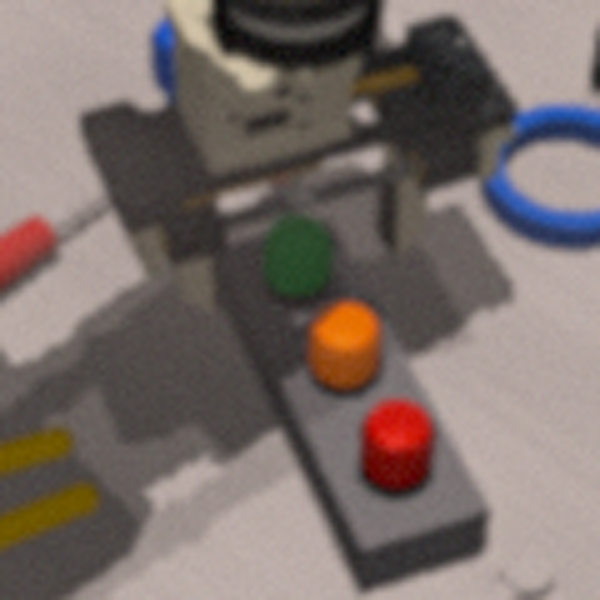

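The green lamp stands between the open fingers and the neighbours are clear, so I'll close.

Request:
{"fn": "servo_tool", "kwargs": {
  "targets": "0 0 1 0; 0 0 0 0; 0 0 0 0; 0 0 0 0; 0 0 0 0; 0 0 0 0",
  "hand": 0.2,
  "squeeze": 25
}}

```text
time: 6.15
tool_pos: [0.6043, 0.0246, 0.056]
tool_rot: [3.125, -0.008, 1.132]
contact_force: [0.2, 0.3, -1.0]
opening: 0.0367
```

Request:
{"fn": "servo_tool", "kwargs": {
  "targets": "0 0 0 0; 0 0 0 0; 0 0 -10 0"
}}

```text
time: 6.52
tool_pos: [0.6032, 0.0247, 0.0654]
tool_rot: [3.128, -0.007, 1.132]
contact_force: [-0.3, -0.5, -1.8]
opening: 0.0332
```

```bash
python3 plan.py .5125 -.273 .22 0.239 12
```

```text
t 6.53 from [0.6032 0.0247 0.0654] [ 3.128 -0.007  1.132] d [ -90.7 -297.7  154.6] turn 0.893
-25.7 3.7 -12.9 0.074; -25.3 5.6 -12.9 0.074; -24.8 7.5 -12.9 0.074; -24.2 9.3 -12.9 0.074; -23.5 11.1 -12.9 0.074; -22.6 12.8 -12.9 0.074; -21.6 14.4 -12.9 0.074; -20.4 16.0 -12.9 0.074; -19.2 17.5 -12.9 0.074; -17.8 18.8 -12.9 0.074; -16.4 20.1 -12.9 0.074; -14.8 21.3 -12.9 0.074
```

Gripped at 33 mm with the force showing its weight. Next I'll lift straight up, then traverse towards the coupler.

Request:
{"fn": "servo_tool", "kwargs": {
  "targets": "0 0 -35 0; 0 0 -50 0; 0 0 -50 0; 0 0 -20 0; -33 6 0 0.1; -34 9 0 0.1; -33 13 0 0.1; -31 16 0 0.1; -28 20 0 0.1; -25 23 0 0.1; -22 25 0 0.1; -18 27 0 0.1; -15 25 0 0.08; 0 0 0 0"
}}

```text
time: 8.28
tool_pos: [0.525, -0.277, 0.2309]
tool_rot: [3.137, -0.018, 0.224]
contact_force: [0.4, 1.6, -2.0]
opening: 0.0332
```

```bash
python3 plan.py .5125 -.273 .22 0.239 2; python3 - <<'E'
from h import *
p=cams.read_camera('wrist');save(p,'w3')
for n,b in (('side',(290,170,450,330)),('top',(330,140,490,260))):
    p=cams.read_camera(n);x0,y0,x1,y1=b
    cv2.imwrite('pics/g2%s.png'%n,cv2.resize(cv2.cvtColor(p['color'],cv2.COLOR_RGB2BGR)[y0:y1,x0:x1],None,fx=3.7,fy=3.7,interpolation=cv2.INTER_CUBIC))
E
```

```text
t 8.28 from [ 0.525  -0.277   0.2309] [ 3.137 -0.018  0.224] d [-12.5   4.  -10.9] turn -0.015
-5.7 -3.3 5.5 -0.007; -5.6 -3.4 5.5 -0.007
```

View pics/g2side.png

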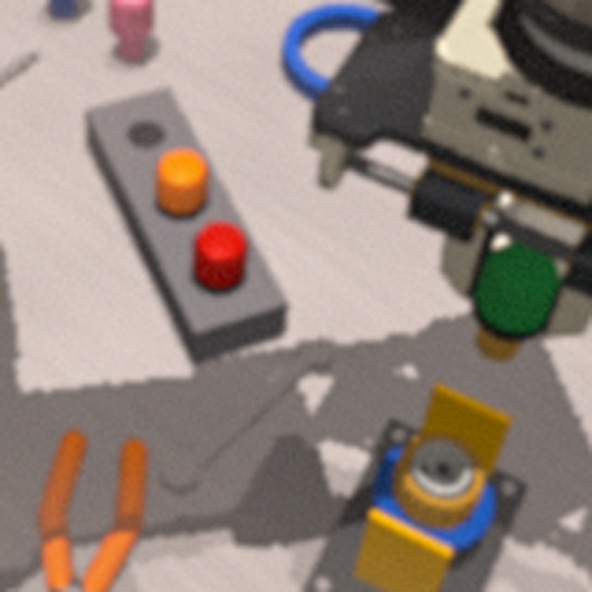

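View pics/w3.png

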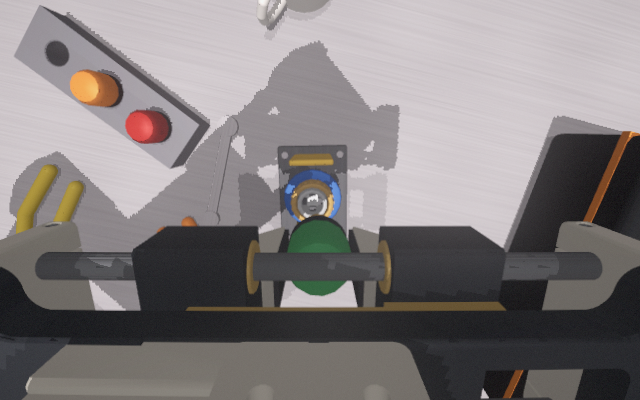

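```bash
python3 - <<'E'
from h import *
im=cv2.imread('pics/w3.png');cv2.imwrite('pics/w3c.png',cv2.resize(im[140:320,260:370],None,fx=5,fy=3.3*5/3.3,interpolation=cv2.INTER_CUBIC)[:600*2])
cv2.imwrite('pics/w3a.png',cv2.resize(im[140:235,265:365],None,fx=6,fy=6,interpolation=cv2.INTER_CUBIC))
p=cams.read_camera('wrist');o=telemetry.observe();T=np.array(o['tool_pos']);a=o['tool_rot'][2]
print(T,o['tool_rot'])
print('mouth@.08 for px',atz(p,312,203,.08))
# lamp head predicted: center on tool axis. head top z
from scipy.spatial.transform import Rotation as Ro
R=Ro.from_euler('xyz',o['tool_rot']).as_matrix()
for dx in (-3,0,3):
    for dz in (-17-5,): # top of head relative to TCP (tool z)
        c=np.array([dx*1e-3,0,-.016])
        th=np.linspace(0,2*np.pi,4,endpoint=False)
        print(dx,'top centre',proj(p,T+R@c),'bottom-rim front',proj(p,T+R@np.array([dx*1e-3+.017,0,.02])),'rim+x',proj(p,T+R@(c+np.array([.0145,0,0]))))
E
```

```text
[ 0.52596284 -0.27425757  0.23093448] [ 3.13806861 -0.01837391  0.22886288]
mouth@.08 for px [ 0.51541475 -0.27048435  0.08      ]
-3 top centre [318.60030103 275.8383196 ] bottom-rim front [318.54047031 217.92263961] rim+x [318.58279628 247.243731  ]
0 top centre [318.59676307 270.04783439] bottom-rim front [318.53726677 212.90324487] rim+x [318.57904413 241.13226681]
3 top centre [318.59318204 264.19262586] bottom-rim front [318.53403243 207.83931952] rim+x [318.57524572 234.95178013]
```

View pics/w3a.png

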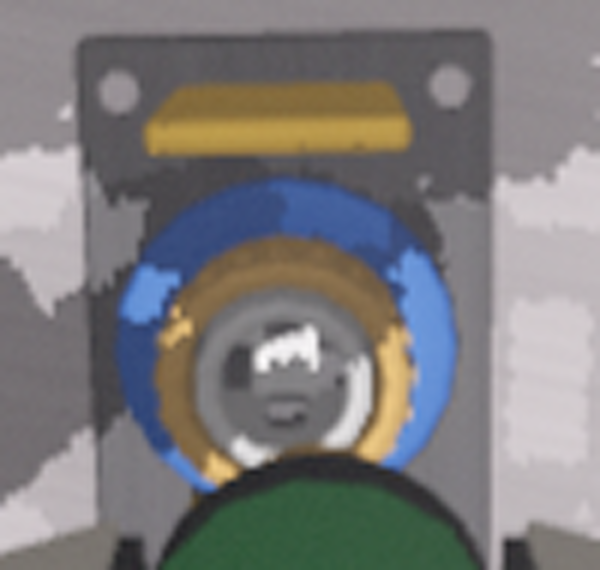

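```bash
python3 - <<'E'
import cv2
im=cv2.imread('pics/w3.png');cv2.imwrite('pics/w3b.png',cv2.resize(im[205:305,265:365],None,fx=6,fy=6,interpolation=cv2.INTER_CUBIC))
E
```

```text
(no output)
```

View pics/w3b.png

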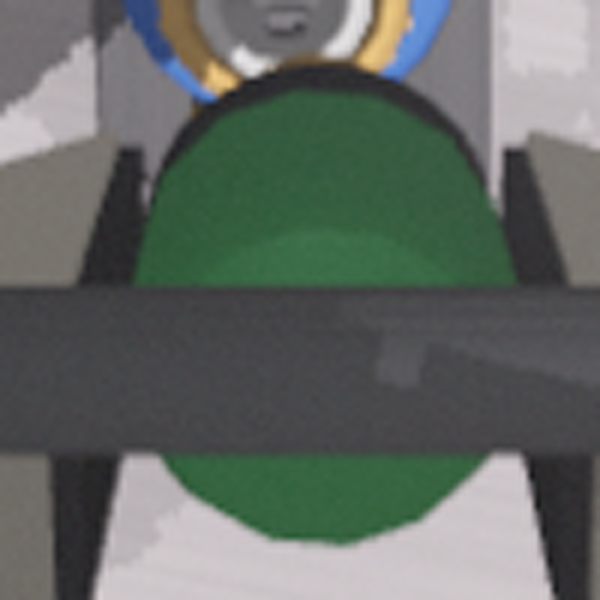

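View pics/g2top.png

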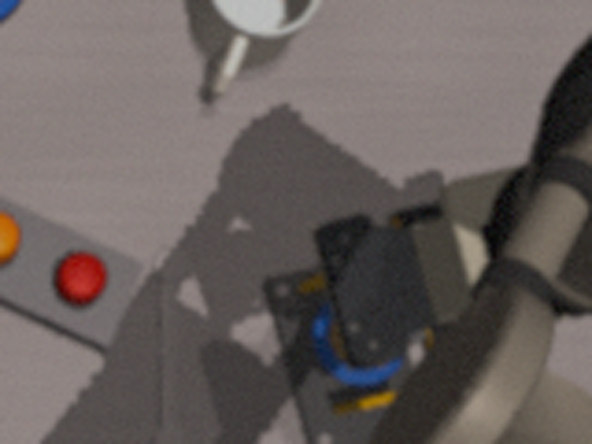

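Request:
{"fn": "servo_tool", "kwargs": {
  "targets": "0 0 20 -0.01; 0 0 0 0; 0 0 0 0; 0 0 0 0"
}}

```text
time: 8.98
tool_pos: [0.5278, -0.2715, 0.2128]
tool_rot: [3.136, -0.02, 0.244]
contact_force: [0.5, 0.2, -1.5]
opening: 0.0332
```

```bash
python3 - <<'E'
from h import *
o=telemetry.observe();print(o['tool_pos'],o['tool_rot'],np.abs(o['qvel']).max())
p=cams.read_camera('wrist');save(p,'w4');import pickle;pickle.dump((p,o),open('w4.pkl','wb'))
cv2.imwrite('pics/w4a.png',cv2.resize(cv2.cvtColor(p['color'],cv2.COLOR_RGB2BGR)[145:245,265:365],None,fx=6,fy=6,interpolation=cv2.INTER_CUBIC))
print(proj(p,[.512,-.273,.08]),telemetry.observe()['tool_pos'])
E
```

```text
[ 0.52782406 -0.27150996  0.21275289] [ 3.13642352 -0.02020758  0.24418907] 0.010827675398824878
[315.5133467  214.35603545] [ 0.52791285 -0.27162732  0.21291659]
```

View pics/w4a.png

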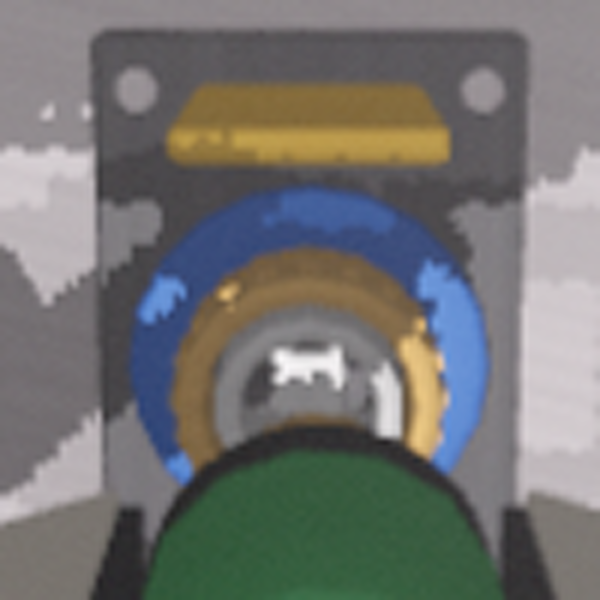

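```bash
cat > fit.py <<'E'
from h import *
from scipy.optimize import least_squares
from scipy.spatial.transform import Rotation as Ro
import pickle
p,o=pickle.load(open('w4.pkl','rb'));T=np.array(o['tool_pos']);R=Ro.from_euler('xyz',o['tool_rot']).as_matrix()
th=np.linspace(0,2*np.pi,180)
def ext(c,r,z): 
    q=np.array([proj(p,[c[0]+r*np.cos(t),c[1]+r*np.sin(t),z]) for t in th]);return q[:,0].min(),q[:,0].max(),q[:,1].min()
f=lambda a:np.array(a)
obs=f([265+213/6-.4,265+405/6-.4,145+307/6-.4])
s=least_squares(lambda c:np.array(ext(c,.0155,.08))-obs,[.512,-.273],diff_step=1e-4);print('mouth nose',s.x,s.fun)
# barrel top r .022 z .078 : left 172 right 447 top 250 ; flange r .032 z .052: left 132 right 490 top 187
for n,r,z,l,rr,t in (('flange',.032,.052,132,490,187),):
    obs=f([265+l/6-.4,265+rr/6-.4,145+t/6-.4]);s=least_squares(lambda c:np.array(ext(c,r,z))-obs,[.512,-.273],diff_step=1e-4);print(n,s.x,s.fun)
# lamp: collar front edge bottom rim; y px 145+427/6-.4 ; collar x extents at widest unknown
def lamp(dx,dy,zc,r):
    q=np.array([proj(p,T+R@np.array([dx+r*np.cos(t),dy+r*np.sin(t),zc])) for t in th]);return q[:,0].mean(),q[:,1].min()
for dx in (-.002,-.001,0,.001): print(dx,lamp(dx,0,.020,.017),'obs',265+318/6-.4,145+427/6-.4)
E
python3 fit.py
```

```text
mouth nose [ 0.5148741  -0.27287709] [-0.13867104  0.13884902  0.0034883 ]
flange [ 0.51333857 -0.27356648] [-0.57217429  0.57317104  0.02637096]
-0.002 (np.float64(318.9043070297232), np.float64(216.594886400129)) obs 317.6 215.76666666666668
-0.001 (np.float64(318.9045597542781), np.float64(214.9225074046668)) obs 317.6 215.76666666666668
0 (np.float64(318.90481263003505), np.float64(213.2451994898092)) obs 317.6 215.76666666666668
0.001 (np.float64(318.90506565452716), np.float64(211.562945897251)) obs 317.6 215.76666666666668
```

Wrist circle fits and the top/side views agree on the mouth to about 2 mm (x 0.512–0.515, y −0.273). The lamp sits about 2 mm towards −x in the jaws. I'll go above it.

Request:
{"fn": "servo_tool", "kwargs": {
  "targets": "-7 -1.2 20 0; -7 -1.2 38 0; 0 0 0 0; 0 0 0 0"
}}

```text
time: 9.52
tool_pos: [0.5169, -0.2739, 0.1575]
tool_rot: [3.131, -0.025, 0.244]
contact_force: [-0.3, -0.3, -2.4]
opening: 0.0334
```

```bash
python3 plan.py .5138 -.2726 .15 0.239 1; python3 - <<'E'
from h import *
for n,b in (('side',(360,230,460,330)),):
    p=cams.read_camera(n);x0,y0,x1,y1=b
    cv2.imwrite('pics/g3%s.png'%n,cv2.resize(cv2.cvtColor(p['color'],cv2.COLOR_RGB2BGR)[y0:y1,x0:x1],None,fx=6,fy=6,interpolation=cv2.INTER_CUBIC))
o=telemetry.observe();print(o['tool_pos'])
print('mouth proj side',proj(p,[.5127,-.2731,.08]))
E
```

```text
t 9.53 from [ 0.5169 -0.2739  0.1575] [ 3.131 -0.025  0.244] d [-3.1  1.3 -7.5] turn 0.005
-2.7 -2.0 7.5 0.005
[ 0.51663983 -0.27371217  0.15723722]
mouth proj side [408.65466732 295.10377379]
```

View pics/g3side.png

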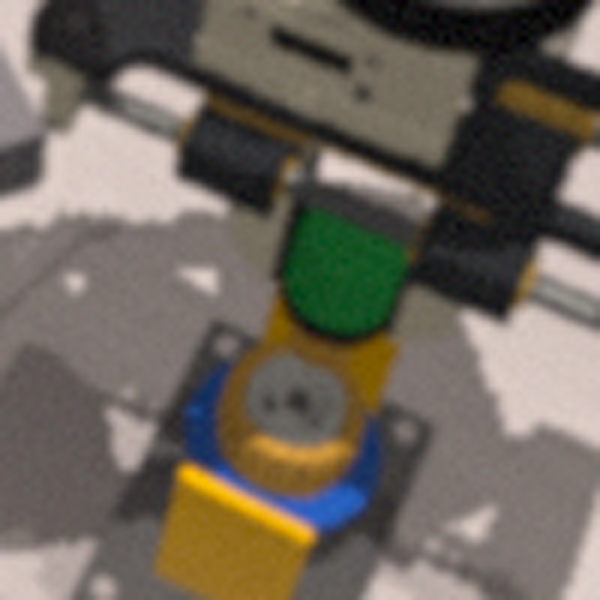

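Request:
{"fn": "servo_tool", "kwargs": {
  "targets": "-2.9 -2.4 12 0; 0 0 10 0; 0 0 0 0; 0 0 0 0"
}}

```text
time: 10.07
tool_pos: [0.5149, -0.2726, 0.1358]
tool_rot: [3.128, -0.027, 0.245]
contact_force: [-0.8, -0.5, -2.9]
opening: 0.0334
```

```bash
python3 plan.py .5135 -.2721 .117 0.239 1; python3 - <<'E'
from h import *
for n,b in (('side',(370,240,440,330)),):
    p=cams.read_camera(n);x0,y0,x1,y1=b
    cv2.imwrite('pics/g4%s.png'%n,cv2.resize(cv2.cvtColor(p['color'],cv2.COLOR_RGB2BGR)[y0:y1,x0:x1],None,fx=6,fy=6,interpolation=cv2.INTER_CUBIC))
o=telemetry.observe();print(o['tool_pos'],o['contact_force'])
E
```

```text
t 10.07 from [ 0.5149 -0.2726  0.1358] [ 3.128 -0.027  0.245] d [ -1.4   0.5 -18.8] turn 0.006
-1.2 -0.8 18.8 0.006
[ 0.5148378  -0.27253172  0.13574706] [-0.20928625 -0.14844981 -2.71436832]
```

View pics/g4side.png

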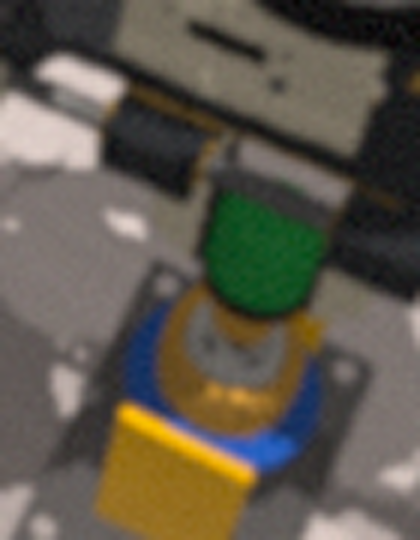

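```bash
python3 - <<'E'
from h import *
from scipy.spatial.transform import Rotation as Ro
o=telemetry.observe();T=np.array(o['tool_pos']);R=Ro.from_euler('xyz',o['tool_rot']).as_matrix()
p=cams.read_camera('side')
c=lambda q:np.round((q-[370,240]+.5)*6-.5,1)
for dx in (-.004,-.002,0):
  print(dx,'tip',c(proj(p,T+R@[dx,0,.05])),'tipfront',c(proj(p,T+R@[dx,0,.05]+np.array([-.005,-.0065,0]))),'plugbase',c(proj(p,T+R@[dx,0,.02])), T+R@[dx,0,.05])
print('mouth',c(proj(p,[.5127,-.2731,.08])),c(proj(p,[.5127,-.2731,.0858])))
print('1mm x,y',c(proj(p,[.5137,-.2731,.0858])),c(proj(p,[.5127,-.2721,.0858])))
w=cams.read_camera('wrist');cv2.imwrite('pics/w5.png',cv2.resize(cv2.cvtColor(w['color'],cv2.COLOR_RGB2BGR)[160:260,265:365],None,fx=6,fy=6,interpolation=cv2.INTER_CUBIC))
E
```

```text
-0.004 tip [238.7 326.2] tipfront [246.4 349.5] plugbase [252.4 279.3] [ 0.51243791 -0.27380319  0.0856609 ]
-0.002 tip [241.  321.3] tipfront [248.8 344.4] plugbase [254.8 274.3] [ 0.51437756 -0.27331864  0.08571538]
0 tip [243.3 316.3] tipfront [251.1 339.4] plugbase [257.2 269.2] [ 0.51631721 -0.27283409  0.08576987]
mouth [234.4 333.1] [237.4 324.1]
1mm x,y [239.2 322.1] [234.8 322.1]
```

View pics/w5.png

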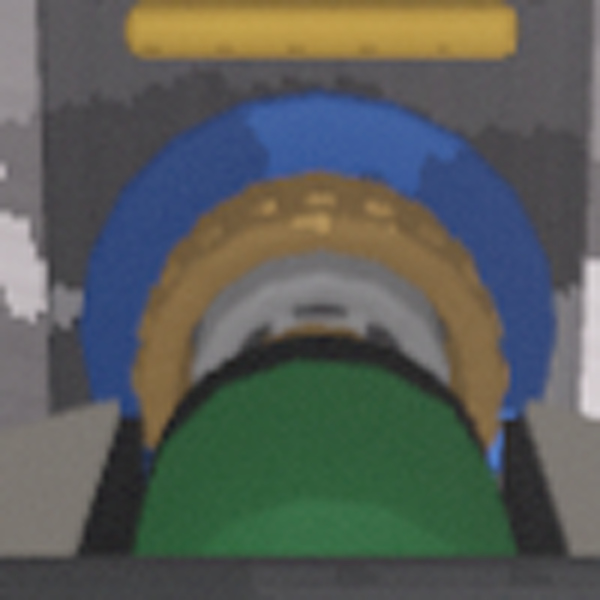

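```bash
python3 - <<'E'
from h import *
from scipy.spatial.transform import Rotation as Ro
o=telemetry.observe();T=np.array(o['tool_pos']);R=Ro.from_euler('xyz',o['tool_rot']).as_matrix();print(T,o['time'])
p=cams.read_camera('wrist')
# far edge of nose, direction = tool x in plane
ux=np.array([np.cos(.24),np.sin(.24)])
for v,r,z,n in ((248,.0155,.08,'nose'),(172,.022,.078,'barrel'),(92,.032,.052,'flange')):
    X=atz(p,318,160+v/6-.4,z); print(n,X[:2]-ux*r,(X[:2]-ux*r-T[:2])@ux)
for dx in (-.004,-.003,-.002,-.001,0,): print(dx,proj(p,T+R@[dx+.017,0,.02])[1],'obs',160+335/6-.4,'tip along ux',((R@[dx,0,.05])[:2])@ux)
E
```

```text
[ 0.51484824 -0.27261051  0.1358987 ] 10.225
nose [ 0.51567347 -0.27250532] 0.0008265771904037966
barrel [ 0.51761366 -0.2720217 ] 0.0028261143108271897
flange [ 0.51337333 -0.27336105] -0.0016110487302065507
-0.004 219.9299245108355 obs 215.43333333333334 tip along ux -0.0026248059088204525
-0.003 218.26744274798196 obs 215.43333333333334 tip along ux -0.0016251930605269615
-0.002 216.60006578927326 obs 215.43333333333334 tip along ux -0.0006255802122334705
-0.001 214.9277769581219 obs 215.43333333333334 tip along ux 0.00037403263606002057
0 213.25055953737842 obs 215.43333333333334 tip along ux 0.0013736454843535115
```

Request:
{"fn": "servo_tool", "kwargs": {
  "targets": "-0.7 -0.3 8 0; 0 0 8 0; 0 0 0 0"
}}

```text
time: 10.65
tool_pos: [0.5143, -0.2726, 0.1187]
tool_rot: [3.128, -0.027, 0.245]
contact_force: [-0.3, 0.1, -2.2]
opening: 0.0328
```

Request:
{"fn": "servo_tool", "kwargs": {
  "targets": "0 0 4 0; 0 0 0 0"
}}

```text
time: 10.9
tool_pos: [0.5149, -0.2729, 0.1155]
tool_rot: [3.127, -0.028, 0.245]
contact_force: [-1.2, 0.7, -0.0]
opening: 0.033
```

Request:
{"fn": "servo_tool", "kwargs": {
  "targets": "0 0 0 0; 0 0 0 0; 0 0 0 0; 0 0 0 0",
  "hand": 0.41,
  "squeeze": 25
}}

```text
time: 11.4
tool_pos: [0.5156, -0.2733, 0.1159]
tool_rot: [3.126, -0.03, 0.245]
contact_force: [0.8, 1.1, 0.4]
opening: 0.0377
```

```bash
python3 - <<'E'
from h import *
for n,b in (('side',(370,240,440,330)),('wrist',(255,150,375,300))):
    p=cams.read_camera(n);x0,y0,x1,y1=b
    cv2.imwrite('pics/g5%s.png'%n,cv2.resize(cv2.cvtColor(p['color'],cv2.COLOR_RGB2BGR)[y0:y1,x0:x1],None,fx=4,fy=4,interpolation=cv2.INTER_CUBIC))
E
python3 plan.py .5138 -.273 .095 0.239 1
```

```text
t 11.5 from [ 0.5155 -0.2733  0.1159] [ 3.126 -0.03   0.245] d [ -1.7   0.3 -20.9] turn 0.006
-1.6 -0.7 20.9 0.006
```

View pics/g5side.png

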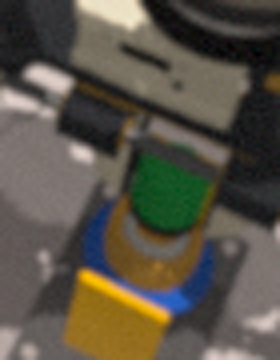

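View pics/g5wrist.png

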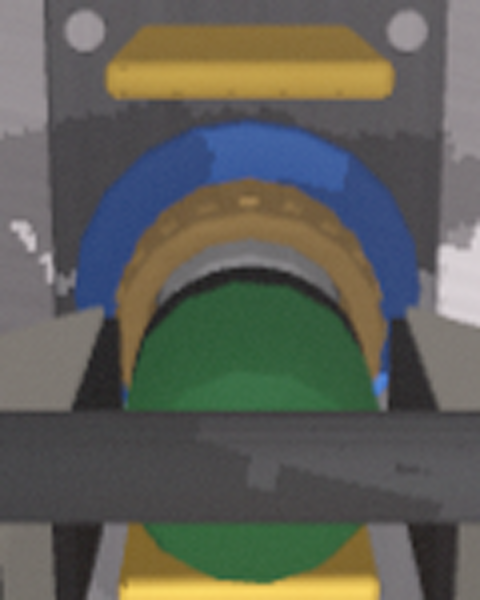

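The lamp stands in the mouth (wrist crop: head centred over nose and barrel, with a gap to both pads). Next I'll lower the tips towards the barrel's top rim.

Request:
{"fn": "servo_tool", "kwargs": {
  "targets": "-1.6 -0.7 9 0; 0 0 9 0; 0 0 0 0; 0 0 0 0"
}}

```text
time: 12.0
tool_pos: [0.514, -0.2729, 0.0959]
tool_rot: [3.127, -0.029, 0.245]
contact_force: [1.2, 0.1, 0.1]
opening: 0.0375
```

```bash
python3 plan.py .5138 -.273 .092 0.239 1
```

```text
t 12.0 from [ 0.514  -0.2729  0.0959] [ 3.127 -0.029  0.245] d [-0.2 -0.1 -3.9] turn 0.006
-0.2 0.0 3.9 0.006
```

Request:
{"fn": "servo_tool", "kwargs": {
  "targets": "0 0 4 0; 0 0 4 0; 0 0 3 0; 0 0 0 0"
}}

```text
time: 12.5
tool_pos: [0.5144, -0.2732, 0.0856]
tool_rot: [3.126, -0.029, 0.245]
contact_force: [-0.7, 0.7, 1.5]
opening: 0.0373
```

```bash
cat > look.py <<'E'
import sys
from h import *
t=sys.argv[1]
for n,b in (('side',(360,240,450,340)),('wrist',(245,140,395,300))):
    p=cams.read_camera(n);x0,y0,x1,y1=b
    cv2.imwrite('pics/%s%s.png'%(t,n),cv2.resize(cv2.cvtColor(p['color'],cv2.COLOR_RGB2BGR)[y0:y1,x0:x1],None,fx=3.7 if n=='wrist' else 5,fy=3.7 if n=='wrist' else 5,interpolation=cv2.INTER_CUBIC))
o=telemetry.observe();print(o['time'],o['tool_pos'],o['tool_rot'],o['contact_force'],o['opening'])
E
python3 look.py g6
```

```text
12.6 [ 0.51445062 -0.27312207  0.08556196] [ 3.12586484 -0.02921034  0.2449498 ] [-1.30172017 -0.13990178  2.25850665] 0.037643216560220495
```

View pics/g6side.png

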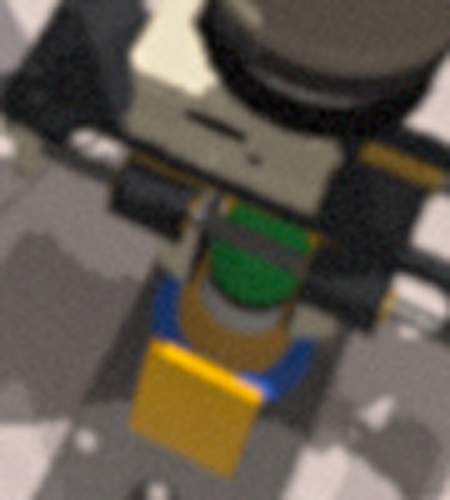

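View pics/g6wrist.png

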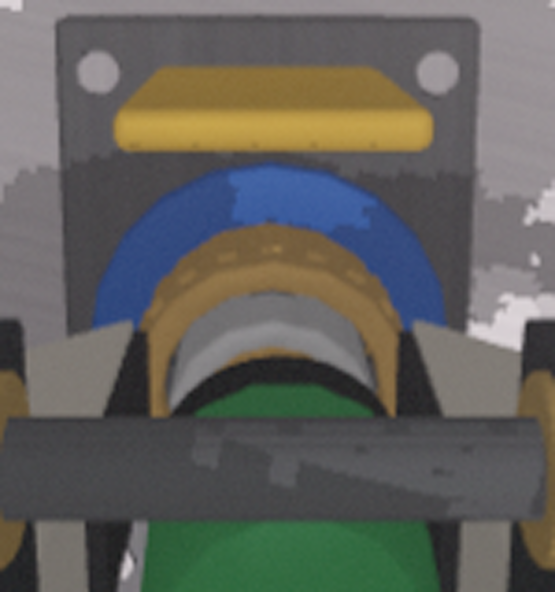

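The sleeve is moving down with the tips: more of the grey nose shows, and the lamp is still upright. I'll continue.

Request:
{"fn": "servo_tool", "kwargs": {
  "targets": "0 0 3 0; 0 0 3 0; 0 0 1 0; 0 0 1 0"
}}

```text
time: 13.1
tool_pos: [0.5146, -0.2732, 0.0804]
tool_rot: [3.125, -0.03, 0.245]
contact_force: [-3.9, 3.8, 11.2]
opening: 0.038
```

```bash
python3 look.py g7
```

```text
13.2 [ 0.5146206  -0.27312912  0.08035603] [ 3.12495259 -0.02979205  0.24546884] [-3.675641    2.47024247 11.37186166] 0.03778897361356604
```

View pics/g7side.png

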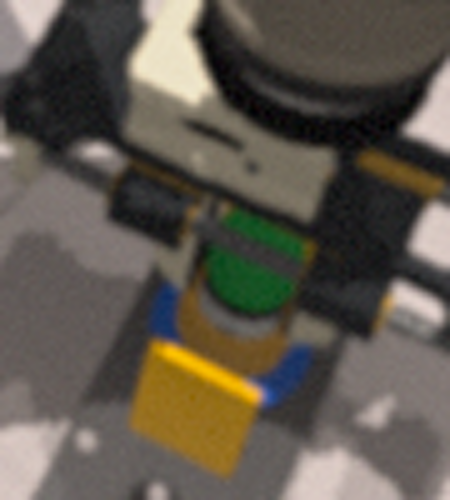

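View pics/g7wrist.png

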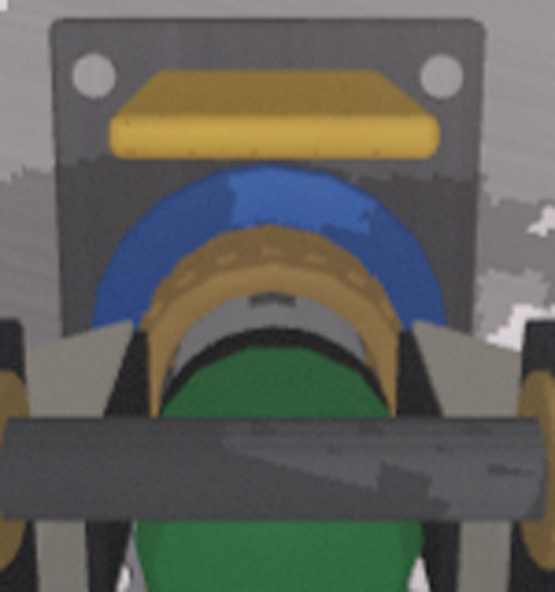

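```bash
python3 - <<'E'
from h import *
p=cams.read_camera('side');cv2.imwrite('pics/g8side.png',cv2.resize(cv2.cvtColor(p['color'],cv2.COLOR_RGB2BGR)[270:330,380:440],None,fx=10,fy=10,interpolation=cv2.INTER_CUBIC))
c=lambda q:np.round((q-[380,270]+.5)*10-.5)
m=np.array([.5127,-.2731,0])
d=np.array([.0,.0,0]); 
cam=-np.array(p['R']).T@p['t'];u=(cam-m)[:2];u/=np.linalg.norm(u)
for n,z in (('standing',.0955),('home',.08)):
    f=m+np.array([u[0]*.017,u[1]*.017,0])
    print(n,'shoulder front',c(proj(p,f+[0,0,z])),'top centre',c(proj(p,m+[0,0,z+.036])))
print('nose front bottom edge at mouth',c(proj(p,m+np.append(u*.0155,.08))),'barreltop front 12',c(proj(p,m+np.append(u*.022,.066))),'fwd',c(proj(p,m+np.append(u*.022,.078))))
E
```

```text
standing shoulder front [280. 290.] top centre [337. 115.]
home shoulder front [267. 330.] top centre [323. 159.]
nose front bottom edge at mouth [269. 323.] barreltop front 12 [248. 387.] fwd [258. 357.]
```

View pics/g8side.png

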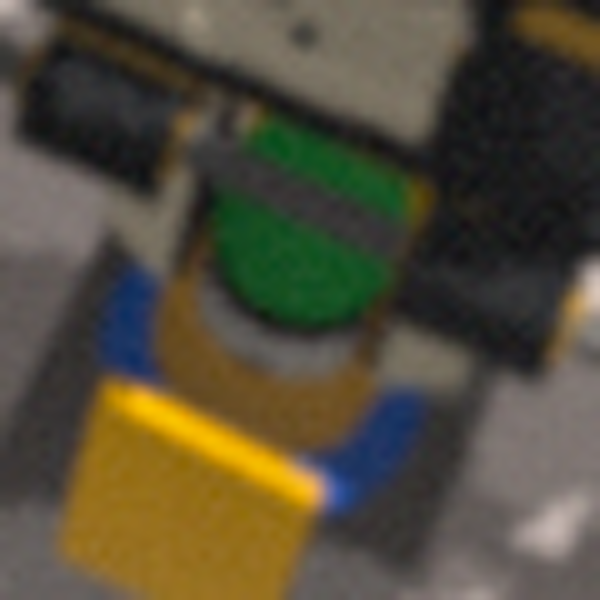

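Side crop: the collar's lower edge is at about row 335, against predictions of 330 for home and 290 for standing on the dogs. So the lamp has dropped home with the sleeve back. I'll raise so the sleeve can spring forward.

Request:
{"fn": "servo_tool", "kwargs": {
  "targets": "0 0 -5 0; 0 0 -6 0; 0 0 -6 0; 0 0 0 0"
}}

```text
time: 13.75
tool_pos: [0.5145, -0.2733, 0.0985]
tool_rot: [3.124, -0.031, 0.245]
contact_force: [0.3, 0.3, 0.4]
opening: 0.038
```

```bash
python3 look.py g9
```

```text
13.85 [ 0.5142067  -0.27302969  0.09796714] [ 3.12451714 -0.03032155  0.2454069 ] [-0.12653018  0.68698367 -0.24357924] 0.03760099183364531
```

View pics/g9side.png

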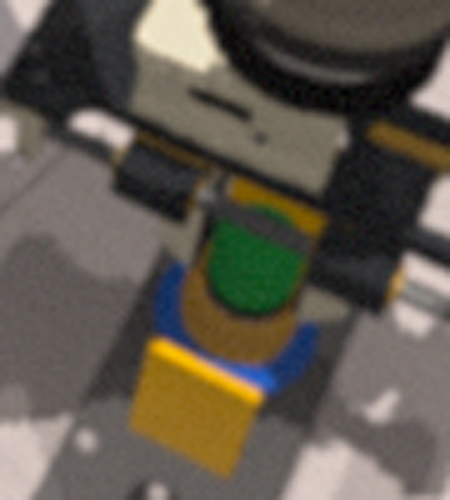

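View pics/g9wrist.png

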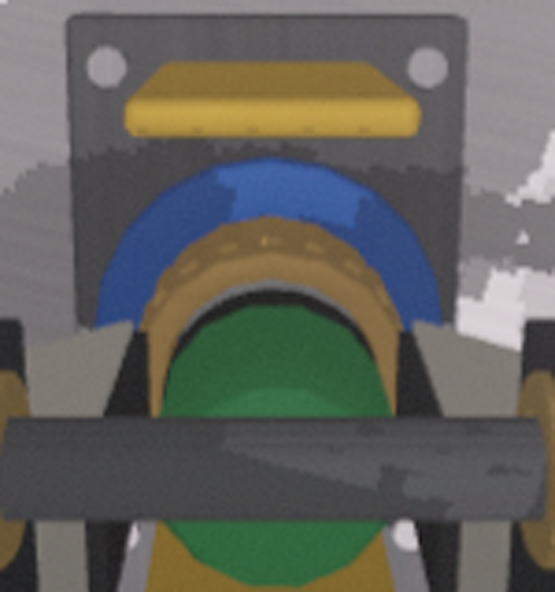

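The collar now sits on the mouth with the barrel directly under it, so the lamp is home and the sleeve is forward. I'll open a little, withdraw upward, and check from clear views.

Request:
{"fn": "servo_tool", "kwargs": {
  "targets": "0 0 0 0; 0 0 0 0; 0 0 -10 0; 0 0 -35 0; 0 0 -50 0; 0 0 -30 0; -20 -20 0 0; -40 -40 0 0; -45 -45 0 0; 0 0 0 0",
  "hand": 0.6
}}

```text
time: 15.1
tool_pos: [0.379, -0.1932, 0.2242]
tool_rot: [3.124, -0.031, 0.245]
contact_force: [0.7, -0.4, 1.2]
opening: 0.0552
```

```bash
python3 look.py h1; python3 - <<'E'
from h import *
p=cams.read_camera('top');save(p,'top2');p=cams.read_camera('side')
cam=-np.array(p['R']).T@p['t'];m=np.array([.5127,-.2731,0]);u=(cam-m)[:2];u/=np.linalg.norm(u)
c=lambda q:np.round((q-[360,240]+.5)*5-.5)
print('shoulder home',c(proj(p,m+np.append(u*.017,.08))),'top',c(proj(p,m+[0,0,.116])),'flange front fwd',c(proj(p,m+np.append(u*.032,.052))),'back',c(proj(p,m+np.append(u*.032,.040))))
E
```

```text
15.2 [ 0.38319272 -0.19642857  0.22566236] [ 3.11840169 -0.03503698  0.24529618] [-1.03018629  0.13118812 -0.60784505] 0.05482468579522634
shoulder home [233. 315.] top [261. 229.] flange front fwd [211. 382.] back [206. 396.]
```

View pics/h1side.png

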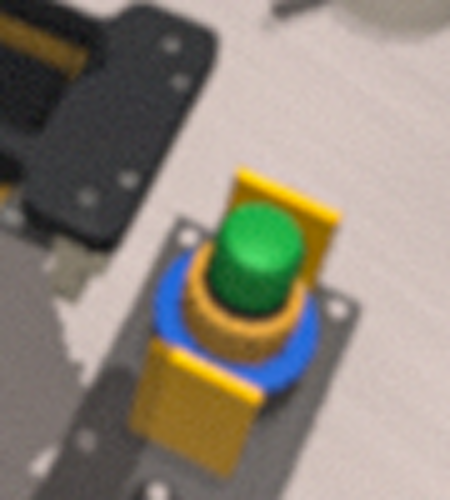

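View pics/top2.png

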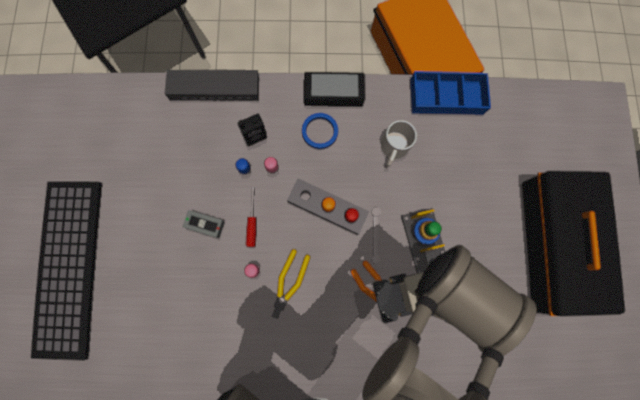

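Verified: the collar rests at the predicted home row (about 312 against 315), and the barrel and flange are up. Red and amber are untouched. Next is the switch.

```bash
python3 plan.py .52 .27 .22 -0.286 11
```

```text
t 15.3 from [ 0.3842 -0.1972  0.2253] [ 3.119 -0.035  0.245] d [135.8 467.2  -5.3] turn 0.531
22.3 -38.2 0.5 0.048; 20.4 -39.2 0.5 0.048; 18.5 -40.2 0.5 0.048; 16.5 -41.0 0.5 0.048; 14.5 -41.8 0.5 0.048; 12.5 -42.4 0.5 0.048; 10.4 -43.0 0.5 0.048; 8.4 -43.4 0.5 0.048; 6.3 -43.8 0.5 0.048; 4.1 -44.0 0.5 0.048; 2.0 -44.2 0.5 0.048
```

Request:
{"fn": "servo_tool", "kwargs": {
  "targets": "22 -38 0.5 0.048; 20 -39 0.5 0.048; 18.5 -40 0.5 0.048; 16.5 -41 0.5 0.048; 14.5 -41.8 0.5 0.048; 12.5 -42.4 0.5 0.048; 10.4 -43 0.5 0.048; 8.4 -43.4 0.5 0.048; 6.3 -43.8 0.5 0.048; 4 -44 0.5 0.048; 2 -35 0.5 0.048; 0 0 0 0; 0 0 0 0; 0 0 0 0",
  "hand": 1
}}

```text
time: 17.05
tool_pos: [0.5443, 0.2724, 0.2165]
tool_rot: [3.14, -0.051, -0.304]
contact_force: [-0.2, -0.1, -0.5]
opening: 0.0922
```

```bash
python3 - <<'E'
from h import *
import pickle
o=telemetry.observe();print(o['time'],o['tool_pos'],o['tool_rot'],np.abs(o['qvel']).max())
p=cams.read_camera('wrist');save(p,'w6');pickle.dump((p,o),open('w6.pkl','wb'))
print(proj(p,[.5408,.3110,.04]),proj(p,[.5182,.2351,.04]),proj(p,[.5284,.2739,.039]))
E
```

```text
17.05 [0.54434237 0.27235022 0.21648576] [ 3.14009409 -0.05103162 -0.30360722] 0.00864128580387961
[286.04645453 207.41953863] [357.63708355 206.37985607] [321.38802914 207.84695573]
```

View pics/w6.png

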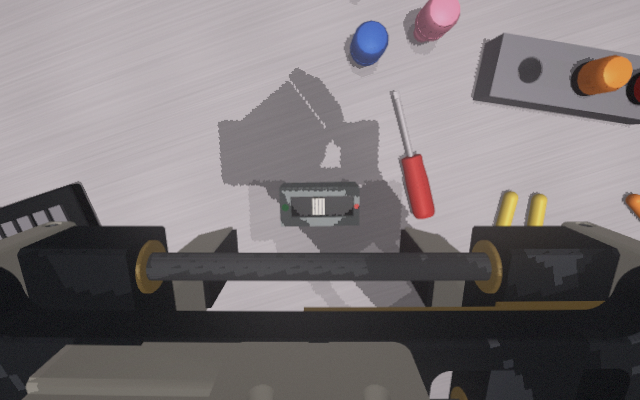

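```bash
python3 - <<'E'
import cv2
im=cv2.imread('pics/w6.png');cv2.imwrite('pics/w6c.png',cv2.resize(im[175:235,270:370],None,fx=8,fy=8,interpolation=cv2.INTER_CUBIC))
E
```

```text
(no output)
```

View pics/w6c.png

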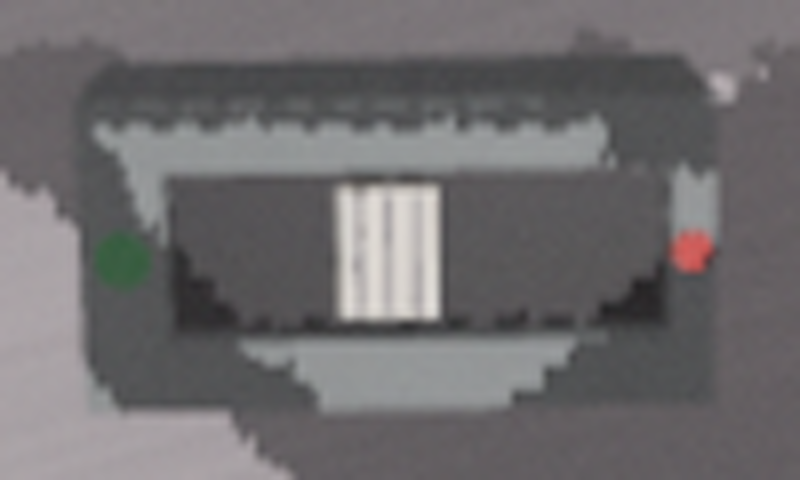

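```bash
python3 - <<'E'
from h import *
import pickle
p,o=pickle.load(open('w6.pkl','rb'))
q=lambda u,v,z:atz(p,270+u/8-.44,175+v/8-.44,z)
g=q(122,261,.04);r=q(691,252,.04);n=q(388,252,.039);s=[q(x,y,.04) for x,y in((170,176),(664,172),(172,332),(664,328))]
print(g,r,'|gr|',np.linalg.norm(g-r),'dir',(g-r)[:2]/np.linalg.norm(g-r),'yaw psi',np.arctan2(-(g-r)[0],(g-r)[1]))
print('mid dots',(g+r)/2,'slot',np.mean(s,0),'nib',n)
d=(s[0]+s[2]-s[1]-s[3]);print(np.arctan2(-d[0],d[1]))
E
python3 plan.py .53 .275 .2 -.289 1
```

```text
[0.54146194 0.31222007 0.04      ] [0.5191131  0.23679721 0.04      ] |gr| 0.07866433798982822 dir [0.2841039 0.9587935] yaw psi -0.2880716901733028
mid dots [0.53028752 0.27450864 0.04      ] slot [0.53036791 0.27288211 0.04      ] nib [0.53144614 0.27681557 0.039     ]
-0.2959716559581591
t 17.1 from [0.5443 0.2722 0.2165] [ 3.14  -0.051 -0.304] d [-14.3   2.8 -16.5] turn -0.015
-14.5 1.6 16.5 -0.015
```

Request:
{"fn": "servo_tool", "kwargs": {
  "targets": "-5 -12 10 -0.014; -5 -12 35 0; -5 -12 45 0; 0 0 25 0; 0 0 0 0; 0 0 0 0"
}}

```text
time: 17.85
tool_pos: [0.5464, 0.3109, 0.098]
tool_rot: [-3.141, -0.053, -0.29]
contact_force: [0.5, 1.3, 0.4]
opening: 0.0915
```

```bash
python3 plan.py .5404 .3111 .07 -.29 1; python3 - <<'E'
from h import *
p=cams.read_camera('wrist');save(p,'w7')
p=cams.read_camera('side');cv2.imwrite('pics/s7.png',cv2.resize(cv2.cvtColor(p['color'],cv2.COLOR_RGB2BGR)[120:230,190:330],None,fx=4,fy=4,interpolation=cv2.INTER_CUBIC))
E
```

```text
t 17.85 from [0.5464 0.3109 0.098 ] [-3.141 -0.053 -0.29 ] d [ -6.    0.2 -28. ] turn 0.0
-5.8 1.6 28.0 0.000
```

View pics/w7.png

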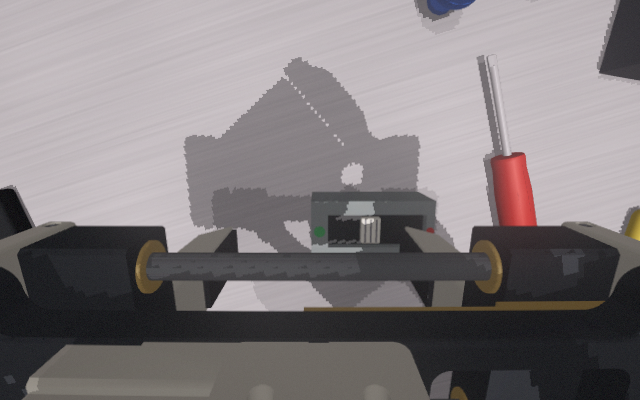

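View pics/s7.png

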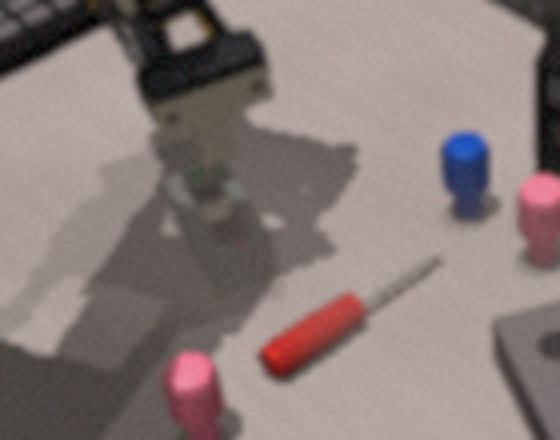

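The wrist picture shows the nib at (370,230) with the green dot left (320,231). The right finger is above the slot's free part near the red dot (430,231). I'll lower to just above the rim.

Request:
{"fn": "servo_tool", "kwargs": {
  "targets": "-5 1.5 12 0; -1 0 14 0; 0 0 6 0; 0 0 0 0"
}}

```text
time: 18.45
tool_pos: [0.5423, 0.3107, 0.0655]
tool_rot: [-3.139, -0.056, -0.29]
contact_force: [-0.9, 0.3, 0.8]
opening: 0.0917
```

```bash
python3 plan.py .5404 .3111 .05 -.29 1; python3 - <<'E'
from h import *
from scipy.spatial.transform import Rotation as Ro
p=cams.read_camera('wrist')
cv2.imwrite('pics/w8.png',cv2.resize(cv2.cvtColor(p['color'],cv2.COLOR_RGB2BGR)[170:310,310:460],None,fx=4.2,fy=4.2,interpolation=cv2.INTER_CUBIC))
o=telemetry.observe();T=np.array(o['tool_pos']);R=Ro.from_euler('xyz',o['tool_rot']).as_matrix()
c=lambda q:np.round((q-[310,170]+.5)*4.2-.5)
for x in (-.0095,.0095):
  for y in (.046,.065): print('tip',x,y,c(proj(p,T+R@[x,y,.014])),np.round(T+R@[x,y,.014],4))
C=np.array([.530,.2735,.04]);u=np.array([.286,.958,0]);v=np.array([.958,-.286,0])
for a,b in((-35,-12),(-35,12),(35,12),(35,-12)): print('slot',a,b,c(proj(p,C+u*a/1e3+v*b/1e3)))
for a,b in((-3,-9.5),(-3,9.5)): print('nib',c(proj(p,C+u*a/1e3+v*b/1e3-[0,0,.001])))
p=cams.read_camera('side');cv2.imwrite('pics/s8.png',cv2.resize(cv2.cvtColor(p['color'],cv2.COLOR_RGB2BGR)[140:210,210:290],None,fx=7,fy=7,interpolation=cv2.INTER_CUBIC))
E
```

```text
t 18.45 from [0.5423 0.3107 0.0655] [-3.139 -0.056 -0.29 ] d [ -1.9   0.4 -15.5] turn -0.0
-1.9 0.2 15.5 -0.000
tip -0.0095 0.046 [375. 380.] [0.5209 0.2693 0.0512]
tip -0.0095 0.065 [514. 380.] [0.5155 0.2511 0.0511]
tip 0.0095 0.046 [385. 249.] [0.5391 0.2638 0.0522]
tip 0.0095 0.065 [528. 248.] [0.5337 0.2456 0.0522]
slot -35 -12 [548. 379.]
slot -35 12 [561. 220.]
slot 35 12 [ 69. 220.]
slot 35 -12 [ 68. 379.]
nib [328. 361.]
nib [334. 235.]
```

View pics/w8.png

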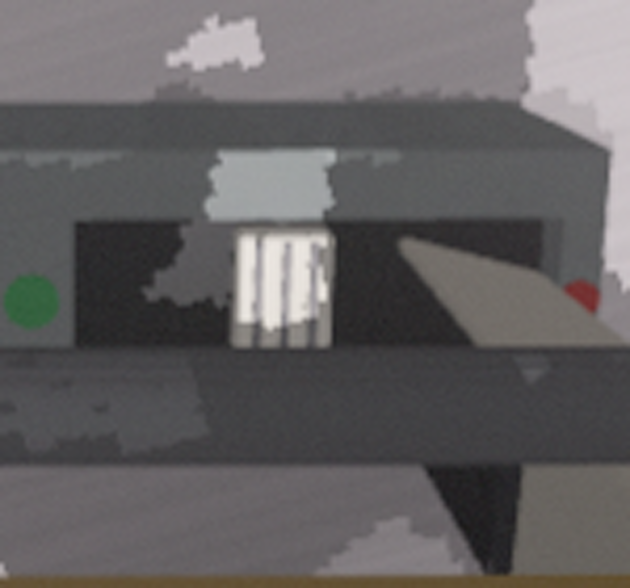

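View pics/s8.png

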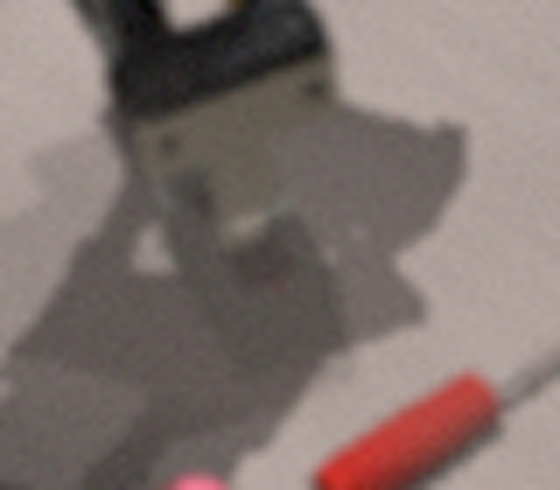

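Request:
{"fn": "servo_tool", "kwargs": {
  "targets": "-2.5 -1.5 6 0; 0 0 2 0; 0 0 0 0"
}}

```text
time: 18.92
tool_pos: [0.5414, 0.3133, 0.0581]
tool_rot: [-3.138, -0.057, -0.29]
contact_force: [-0.7, -0.8, -0.3]
opening: 0.0914
```

```bash
cat > sw.py <<'E'
import sys
from h import *
from scipy.spatial.transform import Rotation as Ro
p=cams.read_camera('wrist')
cv2.imwrite('pics/%s.png'%sys.argv[1],cv2.resize(cv2.cvtColor(p['color'],cv2.COLOR_RGB2BGR)[170:310,310:460],None,fx=4.2,fy=4.2,interpolation=cv2.INTER_CUBIC))
o=telemetry.observe();T=np.array(o['tool_pos']);R=Ro.from_euler('xyz',o['tool_rot']).as_matrix()
print(o['time'],T,o['tool_rot'],o['contact_force'],o['opening'])
C=np.array([.530,.2735,.04]);u=np.array([.286,.958,0]);v=np.array([.958,-.286,0])
f=T+R@[0,.046,.014]-C;print('inner face: along',f@u*1e3,'lateral',f@v*1e3,'tip below rim',-f[2]*1e3)
E
python3 sw.py w9
```

```text
18.975 [0.54135809 0.31327926 0.05813102] [-3.13777268 -0.0572737  -0.29032993] [-0.84896722 -0.64208951 -0.57189333] 0.09142472393197035
inner face: along -4.579302693110876 lateral 0.3056031930606065 tip below rim -3.9786460027133113
```

View pics/w9.png

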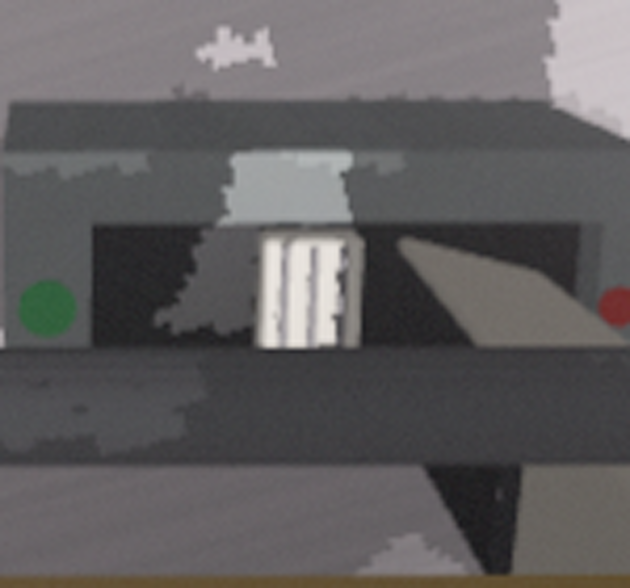

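Finger and nib edges line up (rows 238 and 235), the gap to the slot wall is about 2 mm, and the gap to the nib is about 36 px (5 mm). I'll lower into the slot.

Request:
{"fn": "servo_tool", "kwargs": {
  "targets": "-0.5 0.5 5 0; 0 0 3 0; 0 0 0 0"
}}

```text
time: 19.35
tool_pos: [0.5413, 0.3128, 0.0497]
tool_rot: [-3.138, -0.057, -0.29]
contact_force: [-0.2, 0.0, -0.0]
opening: 0.0916
```

```bash
python3 sw.py w10
```

```text
19.4 [0.54129898 0.31279986 0.04977524] [-3.13755998 -0.05755109 -0.29039167] [-0.2335967  -0.36886489  0.6586119 ] 0.09152861989934993
inner face: along -5.052508217186496 lateral 0.38773410775626366 tip below rim 4.386664825484367
```

View pics/w10.png

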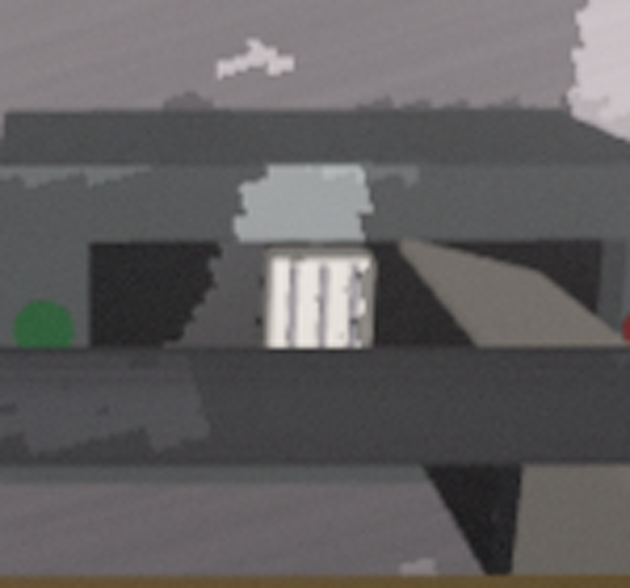

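The finger is in the slot with no contact force, so I'll push towards the green dot.

Request:
{"fn": "servo_tool", "kwargs": {
  "targets": "-0.5 -3 0 0; 0 -4 0 0; 0 -4 0 0; 0 -4 0 0; 0 -3 0 0; 0 0 0 0"
}}

```text
time: 20.15
tool_pos: [0.5458, 0.3293, 0.0496]
tool_rot: [3.141, -0.057, -0.289]
contact_force: [0.4, -2.9, 0.3]
opening: 0.0914
```

```bash
python3 sw.py w11
```

```text
20.2 [0.54584345 0.32932476 0.04957142] [ 3.14086195 -0.05674399 -0.28942354] [-0.46367275 -3.75495113  2.10458962] 0.09208747884482778
inner face: along 12.011811034732066 lateral 0.03588428544239018 tip below rim 4.372480546026729
```

View pics/w11.png

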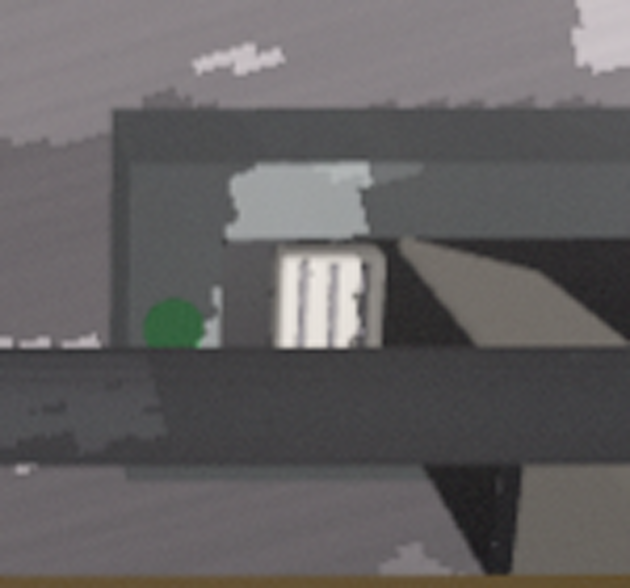

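The nib has travelled about 16 mm: its gap to the slot's green end went from 175 to 53 px. One more nudge to confirm it's at the stop.

Request:
{"fn": "servo_tool", "kwargs": {
  "targets": "0 -2 0 0; 0 -1.5 0 0; 0 0 0 0"
}}

```text
time: 20.58
tool_pos: [0.5459, 0.3293, 0.0493]
tool_rot: [3.134, -0.055, -0.289]
contact_force: [0.6, -1.0, 0.2]
opening: 0.0915
```

```bash
python3 sw.py w12
```

```text
20.625 [0.54589847 0.32939635 0.04926077] [ 3.13360515 -0.05489108 -0.28880074] [-0.60219578 -4.01845791  0.65471905] 0.0916533847149391
inner face: along 11.996479086111423 lateral 0.05273671053091439 tip below rim 4.350829283328306
```

View pics/w12.png

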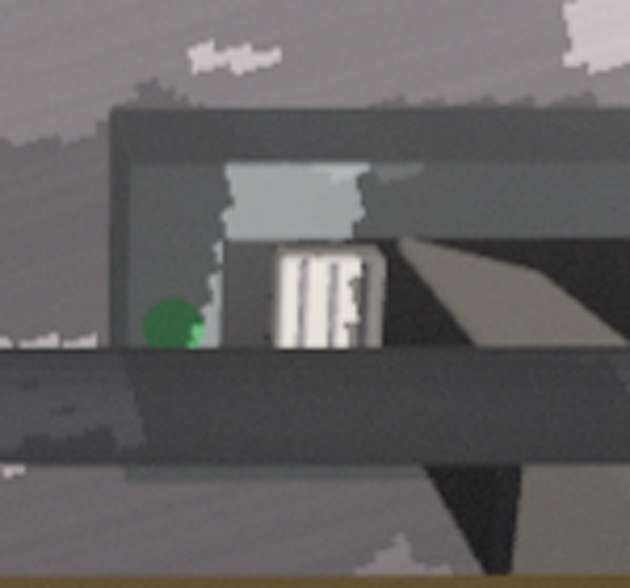

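The nib didn't move any further, so it is at its end stop. I'll back off slightly, lift and withdraw.

Request:
{"fn": "servo_tool", "kwargs": {
  "targets": "0 3 0 0; 0 0 -10 0; 0 0 -35 0; 0 0 -50 0; 0 0 -50 0; -50 0 -10 0; -55 0 0 0; 0 0 0 0; 0 0 0 0; 0 0 0 0"
}}

```text
time: 21.88
tool_pos: [0.4363, 0.3651, 0.21]
tool_rot: [-3.134, -0.062, -0.29]
contact_force: [-0.6, 0.4, -0.5]
opening: 0.0921
```

```bash
python3 look.py z1; python3 - <<'E'
from h import *
p=cams.read_camera('top');im=cv2.cvtColor(p['color'],cv2.COLOR_RGB2BGR);cv2.imwrite('pics/z1top.png',cv2.resize(im[60:330,160:480],None,fx=2.2,fy=2.2,interpolation=cv2.INTER_CUBIC))
p=cams.read_camera('wrist');im=cv2.cvtColor(p['color'],cv2.COLOR_RGB2BGR);cv2.imwrite('pics/z1w.png',im)
E
```

```text
21.975 [0.43639658 0.36492149 0.20974374] [-3.13402931 -0.06123495 -0.29030003] [0.11946914 0.24728342 0.30865545] 0.09187776723618535
```

View pics/z1top.png

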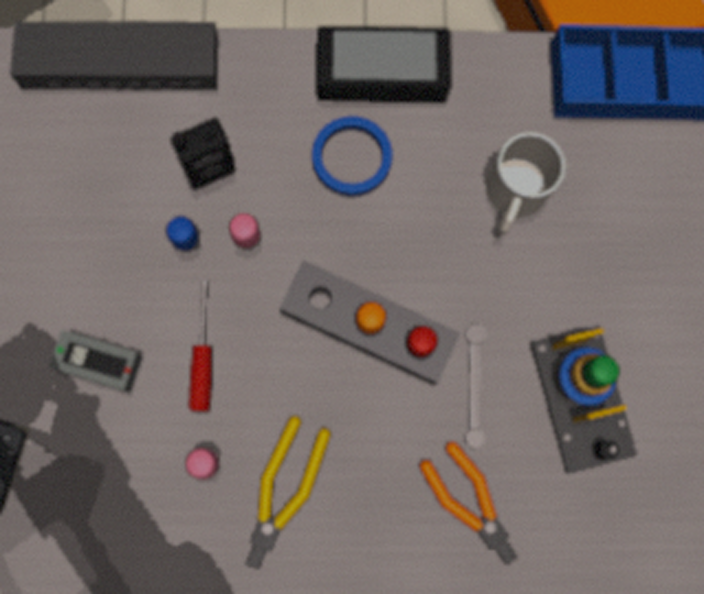

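View pics/z1side.png

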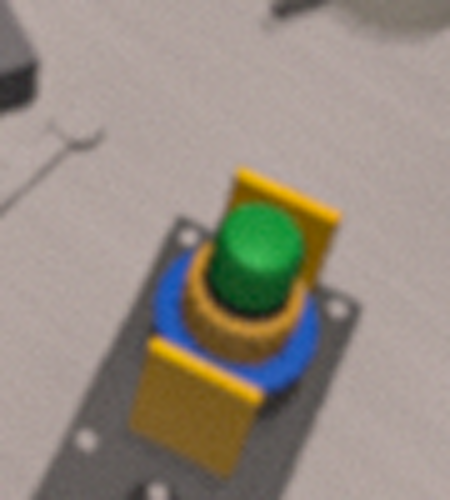

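View pics/z1w.png

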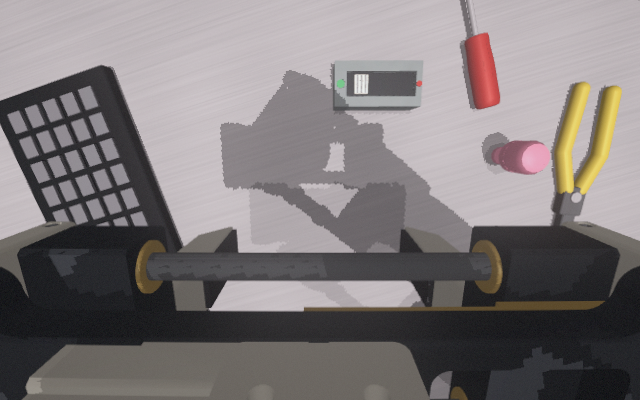

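All is in order: the nib is at the green end (columns 354–369 of the slot's 347–417). The lamp is home with the sleeve forward. Everything else is in its place and the arm is clear.

```bash
python3 -c "
from cell import robot
print(robot.hand_in())"
```

```text
the job is handed in; nothing more can be done
None
```

The green lamp is locked in the coupler and the switch is fully on. I handed in at about 22 s of the 61 s, and no verdict was reported.

**What I did:** I lifted the green lamp from the rack and stood it in the mouth. With the fingers held loosely round it, I pressed the sleeve's barrel down until the lamp dropped home, then raised them so the sleeve sprang forward. After that I slid the switch nib to the green dot with one finger in the slot.

**Last checks:**
- **Lamp:** the collar rests on the mouth at the row predicted for fully home (312 seen, 315 predicted), and the lamp looks upright in the side and top views.
- **Sleeve:** the barrel stands directly under the collar, so the sleeve is forward.
- **Switch:** the nib travelled about 16 mm, and a further nudge did not move it.
- **Other things:** the red and amber lamps and everything else on the table look unmoved, and the arm is clear with no contact force.

**Disagreements:**
- The cameras differed by 1–3 mm on the mouth and the lamp.
- The tool tilted by about 3.5 degrees over the moves.
- The force read only about 2 N partway through the sleeve push, where I expected about 7 N. The pictures showed the sleeve moving as intended.

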